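# Lock the pot former's adjuster ring

### The job

Lock the length setting of the paper-pot former: drop the square-eyed holding wrench fully down onto the barrel's square with its tail beside the stop post, so that the post keeps the barrel from turning, then turn the knurled brass lock ring clockwise (seen from above) until it jams home and nip it up firmly, feeling the wrench lean hard on the post (about 0.9 newton metres on the ring), but never force it past about one and a half. The barrel must not lose its setting (only the few degrees of play in the wrench), the other things on the bench stay where they are, and the wrench is left sitting on the barrel.

Things in the scene. Friction and masses are not known exactly. Their poses are not given: they have to be found in the camera images.
- former: Fixed paper-pot former on a 3 mm black mat: grey base, x -45 to 45, y -95 to 155, 30 mm high. Origin: its underside, on the axis of a vertical turret (46 mm dia, top at 62 mm). Heights on that axis: brass lock ring 62 to 80 mm, aluminium barrel 80 to 104 mm. Wooden mandrel (54 mm dia, top 95 mm up) at y = 118 mm; at y -71 to -95 mm, x -7 to 11 mm, a grey block, top at 84 mm, on which the wrench's tail rests.
- post: Steel stop post fixed to the former: 12 mm dia, origin at its foot on top of the base, 74 mm tall (30 to 104 mm above the former's origin). It stands at x = -17, y = -75 mm in the former's frame.
- barrel_seat (a point): On the barrel's axis, on top of its round shoulder (42 mm dia), 84 mm above the former's origin. Above it: a 24 mm square, sides along this point's x and y, 8 mm tall, then tapering to 17 mm square over 6 mm, then a round nose 6 mm tall (17 to 13 mm dia). Axes turn with the barrel; at the start within 0.03 rad of the former's. The barrel turns almost freely (0.03 N m): unheld, it goes round with the ring.
- barrel_mark (a point): Black index mark on the barrel's shoulder, 20 mm from the axis along the barrel's +x: shows whether the barrel has turned.
- ring_grip (a point): Centre of the knurled brass lock ring, on the turret axis at mid height (71 mm above the former's origin). Ring 60 mm dia, 18 mm tall; the turret under it is narrower (46 mm dia).
- ring (a joint): Turn of the lock ring relative to the barrel, rad. Grows as the ring is turned clockwise seen from above (tightening). The ring drags at about 0.35 N m all the way, which it passes on to the barrel, and jams home at a hard stop at 1.30. It starts between 0.1 and 0.6 and stays where it is left.
- wrench: Loose steel holding wrench, about 140 g, lying flat. Head 38 x 38 x 12 mm, square through hole 26 mm; bar tail 14 wide, 16 high, along its -y from 18 to 95 mm. Origin: hole's centre, underside; z up. Seated, origin is at barrel_seat; with axes parallel to the former's the tail is on the post's +x side, 4 mm clear, and the post stops it turning clockwise (75 mm arm).
- wrench_tail (a point): Point on the wrench's tail, 75 mm from the hole's centre along the wrench's -y, 8 mm above the underside.
- dibber: Loose wooden T-handled dibber, bystander, lying: stem 22 mm dia and 110 mm long along x from its origin, crossbar 90 mm along y. Origin at underside by the crossbar.
- pot_a: Empty brown paper pot, bystander, 56 mm dia, 70 mm tall, origin at underside.
- pot_b: Another empty paper pot, same size, bystander.
- pot_c: Another empty paper pot, same size, bystander.
- tumbler: Glass tumbler, bystander, 84 mm dia, 75 mm tall, origin at underside.
- jar: Closed amber glass jar, bystander, 60 mm dia, 75 mm tall, origin at underside.
- saucer: Terracotta saucer disc, bystander, 90 mm dia, 12 mm tall, origin at underside.
Things that resemble listed ones, but are neither listed nor needed, are in the scene too. Several things have the shape of the wrench; the one meant has the colours described above.

How it is judged (in metres and radians):
On the way, in this order (a step that is already met when the one before it is completed fails the run):
1. the wrench is fully down on the barrel's square, its tail beside the post (z of wrench in the frame of barrel_seat between -0.003 and 0.004 m and horizontal distance between wrench and barrel_seat below 0.004 m and angle between wrench's own z axis and vertical below 0.12 rad and y of wrench_tail in the frame of former below -0.06 m), for 0.2 s.
2. the ring is home and nipped up: the wrench presses on the post with more than 8 N (0.6 N m) while the ring is at its stop (all of step 1 and value of joint ring above 1.25 rad and contact force between wrench and post above 8 N), for 0.1 s.
At the end, for the whole second after the job is handed in: The ring is home (joint ring above 1.25 rad), the wrench sits at rest fully down on the barrel's square (within 4 mm, level) with its tail on the post's side, the barrel's mark is within 4.8 mm (14 degrees) of where it began, and the bystanders are within 40 mm of where they were (all of step 1 and value of joint ring above 1.25 rad and linear speed of wrench below 0.02 m/s and distance of barrel_mark from where it was at the start of the episode below 0.0048 m); the robot touches nothing.
It fails at once if the barrel turned out of its setting (mark moved more than 4.8 mm, 14 degrees) (distance of barrel_mark from where it was at the start of the episode above 0.0048 m).
It fails at once if the wrench forced against the post with more than 24 N (1.8 N m) (contact force between wrench and post above 24 N).
It fails at once if a bystander pushed more than 40 mm (distance of any of dibber, pot_a, pot_b, pot_c, tumbler, jar, saucer from where it was at the start of the episode above 0.04 m).
It also fails if it takes over 72 s, if anything falls off the work surface, if the arm or the gripper's body presses on something with over 40 N, if the wrist force passes 120 N, or if a joint passes its speed limit or range.

### The arm

A 7-joint arm with a two-finger parallel gripper is mounted at the origin on the work surface. World frame = base frame: x ahead of the robot, y to its left, z up, the work surface at z = 0. Lengths are in m, angles in degrees, forces in N, time in s.
With the tool pointing down it reaches from about 0.425 to 1.025 m from the base axis. Payload 9.4 kg.
Tool frame: the origin (TCP) lies at the very end of the fingers, on their centre line; the grasp point (between the pads) lies 19 mm behind it; z points along the fingers, y is the direction in which the jaws open and shut (so a half turn about z gives the same grasp; the last joint's range is limited). The gripper opens to 93 mm and grips with 3 to 60 N. Pads are 15 mm wide; open, the fingers measure 128 mm over their backs; the gripper's body (75 mm by 188 mm) begins 65 mm behind the grasp point.
Start: joints at [-78.134, 34.337, -0.143, 91.639, 0.103, 54.024, -4.572], TCP at [0.203, 0.696, 0.219] pointing down, gripper open.
Joint ranges: [-147.43, 147.43], [-19.82, 112.94], [-74.19, 73.91], [6.32, 146.72], [-59.91, 239.91], [6.04, 106.73], [-150.56, 150.56]. Speed limits (degrees/s): [127.2, 127.2, 172.46, 172.46, 180, 180, 180].

### API

Orientations are given as [roll, pitch, yaw] about the fixed x, y, z axes, in that order (R = Rz(yaw) Ry(pitch) Rx(roll)).
In Python, from workcell import readout, grab_frame, ticket, spotter gives the robot as it stands.
- The arm moves only by the tool play_rows, never from a script. Its argument "steps" is a list of rows, each an object of numbers: "claw": the closure, from -1 (fully open) to 1 (shut); "x", "y", "z": the shift along the tool's x, y, z in mm; "rx", "ry", "rz": the turn, a rotation vector about the tool's x, y, z in degrees. A call has exactly 5 rows; each row is the pose to reach, as a shift and turn from the pose measured when the call began, along the tool's axes at that moment; what a row does not reach only later rows make up. A row lasts 1/10 s, in which the tool goes at most 50 mm and 8.59 degrees, less where a joint would pass 70% of its speed; a pose out of reach is approached as far as the arm can. A call with a gripper value outside its range is refused whole. The fingers move at their own pace and stop on an object; the grip force is fixed at half the most. Time passes only in rows, so rows that repeat a pose let the fingers close, or fill a call up. It gives the time, the measured TCP pose, the force and the opening at its end, in the units of the state.
- readout.get_state(): the state, without advancing time (a new reading comes with each control period).
- grab_frame(name): name is "scene" or "top" or "wrist"; returns a dict with "frame" (384x512x3 uint8, red, green, blue), "z_map" (384x512 float32, m along the optical axis (not along the pixel's ray), 0 where there is no reading), "fov_y" (degrees; the focal length in pixels is half the picture's height over the tangent of half this angle, whatever the lens; pixels are square), "cx", "cy" (the principal point, pixels), "origin" and "attitude" of the camera in the world. Camera axes: x right, y up, looking along -z (the intrinsics and any distortion apply to the point x, -y, -z); pixel columns grow to the right and rows downward; lengths in m; the calibration is good to about 2 mm. The wrist camera is an equidistant fisheye: a pixel r from the principal point sees the ray r / f radians off the axis. A picture is of the moment at which its call begins.
- ticket.finish_job(): hands the job in, once; it reports no verdict.
Trained networks look in a picture, given as the dict that the camera call returned (one of the last four; its "shot" number tells which), for a name from the list of things; names that differ only in an ending like _2 or _b are one class to them, and where a whole thing is asked for, a point or a joint stands for the part that bears it (a point fixed in the world has none). Each returns a list of dicts, best first, with "confidence" (0 to 1); they miss things now and then, are a little off and sometimes report something else, mostly with a low value. They report only what shows in the picture. A call takes as long as a camera call. They do not tell look-alikes from the thing itself.
- spotter.boxes_of(picture, thing): "point" ([x, y, z] in m, in the coordinates of the camera as it stood for that picture, good to about 4 mm: the middle of the surface that is visible of it).
- spotter.place_of(picture, thing): "point" ([x, y, z] in m, in the coordinates of the camera as it stood for that picture, good to about 4 mm: a listed point, or the origin of a listed thing).
The state is a dict: "clock": time; "qpos": joint angles; "qd": joint speeds; "effort": joint torques, N m; "tool_pos": TCP position; "tool_rot": TCP orientation; "force": force on the tool from outside, world axes, zero at the start; "torque": the same for the moment, N m; "width": finger opening in m.
Only numpy, scipy, OpenCV 4.12 (cv2) and the standard library are available. Lean on these libraries where they do the work, as an engineer would, in place of code of your own. Each camera call takes 0.05 s, during which the arm holds its last target. There are 200 camera calls.

## Working session

There is one attempt and no reset: what is moved stays moved. The work goes in short steps, Python scripts to look and compute and a tool call to move; the robot and the scene stay as the last step left them, time stands still between calls to the robot, and variables do not carry over. Pictures are saved under pics/ and viewed, about 8 in all and at most 12, crops included, and the job is handed in when it is done.

Besides the shell and the picture viewer there is one more tool, called after "Call:" by a JSON object that holds its "name" and its "arguments". play_rows: Moves the arm, as the interface text tells. Its arguments: {"type":"object","properties":{"steps":{"type":"array"}},"required":["steps"]}

```bash
ls; mkdir -p pics; cat > h.py <<'E'
import numpy as np, cv2
from scipy.spatial.transform import Rotation as R
from workcell import readout, grab_frame, ticket, spotter
def camR(d):
    a=np.array(d["attitude"],float)
    if a.shape==(3,3): return a
    if a.size==4: raise SystemExit("quat? %s"%a)
    return R.from_euler('xyz',a,degrees=True).as_matrix()
def w(d,p): return camR(d)@np.array(p)+np.array(d["origin"])
def pix(d,u,v,wrist=False):
    H=d["frame"].shape[0]; f=H/2/np.tan(np.radians(d["fov_y"])/2)
    z=d["z_map"][int(v),int(u)]
    x=(u-d["cx"])/f; y=(v-d["cy"])/f
    if wrist:
        r=np.hypot(x,y); k=np.tan(r)/r if r>1e-9 else 1; x*=k;y*=k
    return w(d,[x*z,-y*z,-z])
def cloud(d,wrist=False):
    H,W=d["z_map"].shape; f=H/2/np.tan(np.radians(d["fov_y"])/2)
    u,v=np.meshgrid(np.arange(W),np.arange(H)); x=(u-d["cx"])/f; y=(v-d["cy"])/f
    if wrist:
        r=np.hypot(x,y)+1e-9; k=np.tan(r)/r; x=x*k;y=y*k
    z=d["z_map"]; P=np.stack([x*z,-y*z,-z],-1)
    return P@camR(d).T+np.array(d["origin"])
def save(d,n,crop=None,s=1):
    im=d["frame"][:,:,::-1]
    if crop: im=im[crop[1]:crop[3],crop[0]:crop[2]]
    cv2.imwrite("pics/"+n,cv2.resize(im,None,fx=s,fy=s,interpolation=cv2.INTER_CUBIC))
E
python3 - <<'E'
from h import *
s=readout.get_state(); print({k:np.round(v,3) for k,v in s.items()})
ims=[]
for n in ["scene","top"]:
    d=grab_frame(n); print(n,d["fov_y"],d["cx"],d["cy"],d["origin"],d["attitude"],d.get("shot"))
    ims.append(d["frame"])
    for t in ["former","post","barrel_seat","barrel_mark","ring_grip","wrench","wrench_tail","dibber","pot_a","tumbler","jar","saucer"]:
        print(t,[(round(o["confidence"],2),np.round(w(d,o["point"]),3).tolist()) for o in spotter.place_of(d,t)[:5]])
    save(d,n+"0.png",None,1.5)
E
```

```text
pics
{'clock': np.float64(0.0), 'qpos': array([-78.133,  34.384,  -0.147,  91.681,   0.103,  54.024,  -4.571]), 'qd': array([-0.03 , -0.039,  0.01 ,  0.003,  0.051,  0.078, -0.049]), 'effort': array([-1.0000e-03, -7.6507e+01,  1.4970e+00, -2.5236e+01, -5.2000e-02,
        1.7000e-02,  0.0000e+00]), 'tool_pos': array([0.203, 0.696, 0.218]), 'tool_rot': array([-1.79912e+02,  7.00000e-03,  1.63744e+02]), 'force': array([-0.111,  0.312, -0.456]), 'torque': array([ 0.052, -0.002, -0.038]), 'width': np.float64(0.093)}
scene 46.774750946126645 252.93142997089066 187.01840490196855 [ 1.05844979 -0.64643711  1.05449926] [35.13531888 -0.2593048  56.44289239] 1
former [(0.83, [0.506, 0.106, 0.0])]
post [(0.53, [0.476, 0.038, 0.036]), (0.32, [0.481, -0.429, 0.0]), (0.17, [0.5, -0.165, -0.001])]
barrel_seat [(0.54, [0.505, 0.108, 0.085])]
barrel_mark [(0.63, [0.526, 0.101, 0.086])]
ring_grip [(0.75, [0.506, 0.108, 0.075]), (0.6, [0.686, -0.162, 0.004])]
wrench [(0.77, [0.461, -0.681, 0.003]), (0.65, [0.663, -0.066, 0.009]), (0.53, [0.474, -0.322, 0.003]), (0.52, [0.245, -0.415, -0.001])]
wrench_t
[... 569 characters left out ...]

post [(0.51, [0.478, 0.037, 0.032])]
barrel_seat [(0.69, [0.507, 0.106, 0.087]), (0.57, [0.479, 0.039, 0.028]), (0.23, [0.684, -0.268, 0.005])]
barrel_mark [(0.65, [0.526, 0.106, 0.085])]
ring_grip [(0.56, [0.505, 0.107, 0.074])]
wrench [(0.78, [0.461, -0.675, 0.002]), (0.7, [0.251, -0.415, -0.001])]
wrench_tail [(0.61, [0.488, -0.249, 0.011]), (0.56, [0.272, -0.341, 0.008]), (0.56, [0.48, -0.603, 0.008])]
dibber [(0.57, [0.495, -0.168, 0.004])]
pot_a [(0.83, [0.684, -0.268, 0.001]), (0.68, [0.665, -0.063, 0.006]), (0.59, [0.715, 0.072, 0.006])]
tumbler [(0.96, [0.69, -0.161, 0.006])]
jar [(0.71, [0.484, -0.434, 0.005])]
saucer [(0.86, [0.662, -0.422, 0.006]), (0.21, [0.508, 0.109, 0.004])]
```

View pics/scene0.png

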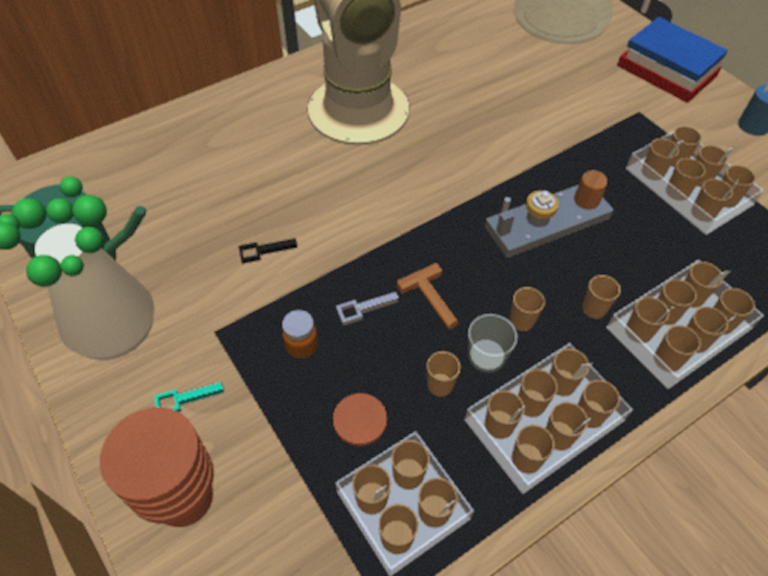

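View pics/top0.png

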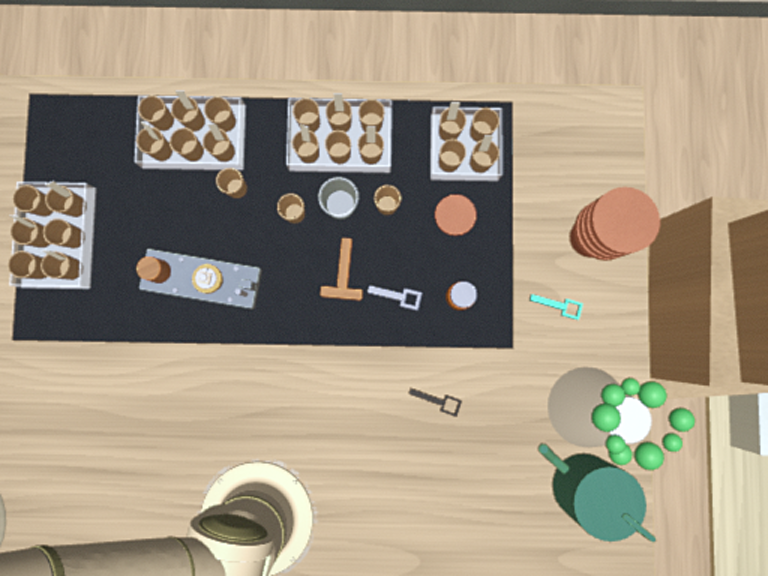

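The scene picture (1.5× pixels) shows three wrench shapes:
- grey steel at (366,306), on the mat
- black at (268,250)
- turquoise at (188,396)

The steel one fits the description, at about world (0.474,-0.322) with its tail towards +y. The former is at (0.507,0.106), yaw about -11°. I'll set out along an arc and check my choice from the wrist camera.

```bash
cat >> h.py <<'E'
def plan(wps,full=False):
    """wps: (x,y,z,yaw) ; prints tool-frame x,y,z mm and rz deg per waypoint, chained"""
    s=readout.get_state(); p=np.array(s["tool_pos"]); Rm=R.from_euler('xyz',s["tool_rot"],degrees=True)
    for q in wps:
        T=R.from_euler('xyz',[180,0,q[3]],degrees=True)
        d=Rm.inv().apply(np.array(q[:3])-p)*1000; rv=(Rm.inv()*T).as_rotvec(degrees=True)
        print("xyz",np.round(d,1),"rot",np.round(rv,2)); p=np.array(q[:3]); Rm=T
E
python3 - <<'E'
from h import *
plan([(0.40,0.55,.24,143),(0.52,0.33,.24,122),(.53,.10,.24,100),(.5,-.14,.24,78),(.49,-.285,.24,78)])
E
```

```text
xyz [-230.   -85.   -21.4] rot [-0.    0.   20.74]
xyz [-228.2 -103.5   -0. ] rot [-0. -0. 21.]
xyz [-200.4 -113.4   -0. ] rot [ 0. -0. 22.]
xyz [-231.1  -71.2   -0. ] rot [-0. -0. 22.]
xyz [-143.9   20.4    0. ] rot [0. 0. 0.]
```

Call:
{"name": "play_rows", "arguments": {"steps": [{"claw": -1,"x": -46,"y": -17,"z": -4,"rz": 4},{"claw": -1,"x": -92,"y": -34,"z": -8,"rz": 8},{"claw": -1,"x": -138,"y": -51,"z": -12,"rz": 12},{"claw": -1,"x": -184,"y": -68,"z": -16,"rz": 16},{"claw": -1,"x": -230,"y": -85,"z": -21,"rz": 21}]}}

```text
invalid input at $.steps[0]: expected keys claw, x, y, z, rx, ry, rz
```

Call:
{"name": "play_rows", "arguments": {"steps": [{"claw": -1,"x": -46,"y": -20,"z": 0,"rz": 4},{"claw": -1,"x": -92,"y": -41,"z": 0,"rz": 8},{"claw": -1,"x": -138,"y": -62,"z": 0,"rz": 12},{"claw": -1,"x": -184,"y": -82,"z": 0,"rz": 16},{"claw": -1,"x": -228,"y": -103,"z": 0,"rz": 21}]}}

```text
invalid input at $.steps[0]: expected keys claw, x, y, z, rx, ry, rz
```

Call:
{"name": "play_rows", "arguments": {"steps": [{"claw": -1,"x": -46,"y": -17,"z": -4,"rx": 0,"ry": 0,"rz": 4},{"claw": -1,"x": -92,"y": -34,"z": -8,"rx": 0,"ry": 0,"rz": 8},{"claw": -1,"x": -138,"y": -51,"z": -12,"rx": 0,"ry": 0,"rz": 12},{"claw": -1,"x": -184,"y": -68,"z": -16,"rx": 0,"ry": 0,"rz": 16},{"claw": -1,"x": -230,"y": -85,"z": -21,"rx": 0,"ry": 0,"rz": 21}]}}

```text
clock: 1.8
tool_pos: [0.4014, 0.5486, 0.2399]
tool_rot: [180.0, -0.0, 142.6]
force: [0.0, 0.5, 0.1]
width: 0.093
```

Call:
{"name": "play_rows", "arguments": {"steps": [{"claw": -1,"x": -46,"y": -20,"z": 0,"rx": 0,"ry": 0,"rz": 4},{"claw": -1,"x": -92,"y": -41,"z": 0,"rx": 0,"ry": 0,"rz": 8},{"claw": -1,"x": -138,"y": -62,"z": 0,"rx": 0,"ry": 0,"rz": 12},{"claw": -1,"x": -184,"y": -82,"z": 0,"rx": 0,"ry": 0,"rz": 16},{"claw": -1,"x": -228,"y": -103,"z": 0,"rx": 0,"ry": 0,"rz": 21}]}}

```text
clock: 2.3
tool_pos: [0.5198, 0.3284, 0.2402]
tool_rot: [179.9, -0.0, 121.4]
force: [0.6, -0.4, -0.2]
width: 0.0935
```

```bash
python3 - <<'E'
from h import *
s=readout.get_state(); print(np.round(s["qpos"],1),s["tool_pos"],s["tool_rot"],s["clock"])
plan([(.53,.10,.24,100),(.5,-.14,.24,78),(.49,-.285,.24,78)])
E
```

```text
[-46.   25.7  12.3 106.   -7.   49.    1. ] [0.51981624 0.32836758 0.24017478] [ 1.79948072e+02 -1.29310728e-02  1.21409660e+02] 2.3
xyz [-200.2 -110.3    0. ] rot [ 5.000e-02 -2.000e-02  2.141e+01]
xyz [-231.1  -71.2   -0. ] rot [-0. -0. 22.]
xyz [-143.9   20.4    0. ] rot [0. 0. 0.]
```

Call:
{"name": "play_rows", "arguments": {"steps": [{"claw": -1,"x": -40,"y": -22,"z": 0,"rx": 0,"ry": 0,"rz": 4},{"claw": -1,"x": -80,"y": -44,"z": 0,"rx": 0,"ry": 0,"rz": 8},{"claw": -1,"x": -120,"y": -66,"z": 0,"rx": 0,"ry": 0,"rz": 13},{"claw": -1,"x": -160,"y": -88,"z": 0,"rx": 0,"ry": 0,"rz": 17},{"claw": -1,"x": -200,"y": -110,"z": 0,"rx": 0,"ry": 0,"rz": 21.4}]}}

```text
clock: 2.8
tool_pos: [0.5301, 0.0986, 0.2403]
tool_rot: [179.9, -0.0, 99.9]
force: [0.1, 0.3, 0.2]
width: 0.093
```

```bash
python3 - <<'E'
from h import *
s=readout.get_state(); print(np.round(s["qpos"],1))
d=grab_frame("wrist"); save(d,"wr1.png"); print(d["origin"],d["attitude"],d["fov_y"])
for t in ["former","post","barrel_seat","barrel_mark","ring_grip"]:
    print(t,[(round(o["confidence"],2),np.round(w(d,o["point"]),4).tolist()) for o in spotter.place_of(d,t)[:3]])
P=cloud(d,True); np.save("P1.npy",P); np.save("F1.npy",d["frame"])
# base top plane z .033 -> min area rect
m=(abs(P[...,2]-.033)<.003)&(np.hypot(P[...,0]-.507,P[...,1]-.106)<.2)&(d["z_map"]>0)
q=P[m][:,:2]; print("base",q.shape,cv2.minAreaRect(((q-[.5,.1])*1000).astype(np.float32)))
m=(abs(P[...,2]-.083)<.002)&(np.hypot(P[...,0]-.507,P[...,1]-.106)<.033)
print("ring top",cv2.minEnclosingCircle(((P[m][:,:2]-[.5,.1])*1000).astype(np.float32)))
m=(abs(P[...,2]-.107)<.003)
q=P[m][:,:2]; print("z107 pts",len(q)); 
for c in ([.506,.106],[.477,.038]):
    r=q[np.hypot(*(q-c).T)<.02]; print(c,len(r),r.mean(0) if len(r) else 0)
plan([(.5,-.14,.24,78),(.49,-.285,.24,78)])
E
```

```text
[-31.   20.8  19.6 115.6  -9.7  45.1   4.1]
[0.5166492  0.17336922 0.40600933] [-15.81487411  -0.16820253   9.85971261] 65.70646984690485
former [(0.83, [0.5061, 0.1068, 0.0024])]
post [(0.81, [0.479, 0.0356, 0.0347]), (0.29, [0.4874, -0.2527, 0.0107])]
barrel_seat [(0.64, [0.5073, 0.1074, 0.0854])]
barrel_mark [(0.66, [0.5281, 0.1027, 0.0846])]
ring_grip []
base (8444, 2) ((87.18599700927734, 24.373153686523438), (248.7582244873047, 243.3722381591797), 81.05231475830078)
ring top ((6.938925743103027, 6.314180850982666), 30.50029754638672)
z107 pts 307
[0.506, 0.106] 146 [0.50711973 0.10728115]
[0.477, 0.038] 84 [0.4786548  0.03608501]
xyz [-232.6  -72.3   -0.3] rot [ 0.04 -0.08 22.13]
xyz [-143.9   20.4    0. ] rot [0. 0. 0.]
```

View pics/wr1.png

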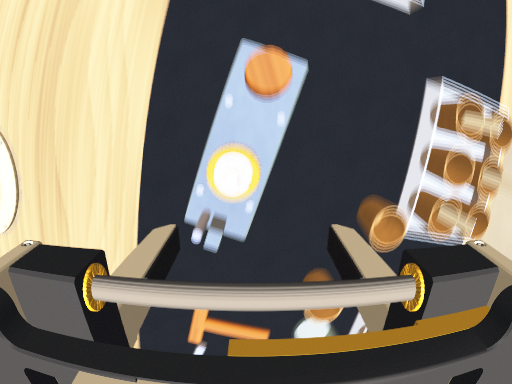

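The wrist picture shows the former with its ring at (232,173) and the post at about (200,230). It is blurred because the arm was still settling. On to the wrench.

Call:
{"name": "play_rows", "arguments": {"steps": [{"claw": -1,"x": -46,"y": -14,"z": 0,"rx": 0,"ry": 0,"rz": 4},{"claw": -1,"x": -92,"y": -28,"z": 0,"rx": 0,"ry": 0,"rz": 8},{"claw": -1,"x": -138,"y": -43,"z": 0,"rx": 0,"ry": 0,"rz": 13},{"claw": -1,"x": -184,"y": -58,"z": 0,"rx": 0,"ry": 0,"rz": 17},{"claw": -1,"x": -232,"y": -72,"z": 0,"rx": 0,"ry": 0,"rz": 22}]}}

```text
clock: 3.6
tool_pos: [0.5004, -0.1391, 0.2397]
tool_rot: [180.0, -0.1, 78.2]
force: [0.5, -0.6, 0.0]
width: 0.0932
```

Call:
{"name": "play_rows", "arguments": {"steps": [{"claw": -1,"x": -48,"y": 6,"z": 0,"rx": 0,"ry": 0,"rz": 0},{"claw": -1,"x": -96,"y": 13,"z": 0,"rx": 0,"ry": 0,"rz": 0},{"claw": -1,"x": -144,"y": 20,"z": 0,"rx": 0,"ry": 0,"rz": 0},{"claw": -1,"x": -144,"y": 20,"z": 0,"rx": 0,"ry": 0,"rz": 0},{"claw": -1,"x": -144,"y": 20,"z": 0,"rx": 0,"ry": 0,"rz": 0}]}}

```text
clock: 4.1
tool_pos: [0.4911, -0.284, 0.2391]
tool_rot: [180.0, -0.1, 78.2]
force: [-0.1, -0.9, -0.8]
width: 0.0927
```

```bash
python3 - <<'E'
from h import *
s=readout.get_state(); print(np.round(s["qpos"],1),s["tool_pos"],s["tool_rot"])
for n in ["wrist","top"]:
    d=grab_frame(n); wr=n=="wrist"
    for t in ["wrench","wrench_tail"]:
        print(n,t,[(round(o["confidence"],2),np.round(w(d,o["point"]),4).tolist()) for o in spotter.place_of(d,t)[:4]])
    P=cloud(d,wr)
    m=(P[...,2]>.010)&(P[...,2]<.023)&(abs(P[...,0]-.485)<.06)&(P[...,1]<-.215)&(P[...,1]>-.37)&(d["z_map"]>0)
    hsv=cv2.cvtColor(d["frame"],cv2.COLOR_RGB2HSV); m&=hsv[...,1]<90
    q=P[m]; print(len(q), np.median(q[:,2]) if len(q) else 0)
    if len(q)>20: print(cv2.minAreaRect(((q[:,:2]-[.48,-.28])*1000).astype(np.float32)), q.min(0),q.max(0))
    v,u=np.where(m); print(u.min(),u.max(),v.min(),v.max())
    if wr: save(d,"wr2.png",(120,60,400,270),2.5)
E
```

```text
[  5.   23.8  27.3 112.5 -14.9  47.   28.7] [ 0.49106051 -0.28397408  0.23905252] [ 1.79984983e+02 -1.34417587e-01  7.81938854e+01]
wrist wrench [(0.88, [0.2455, -0.4143, -0.0006]), (0.75, [0.4753, -0.3227, -0.0024]), (0.31, [0.683, -0.1632, 0.0068])]
wrist wrench_tail [(0.81, [0.4878, -0.2525, 0.0149]), (0.67, [0.2669, -0.3424, 0.0072]), (0.54, [0.4778, -0.6072, 0.0082])]
1047 0.017652273323239875
((3.2245073318481445, 1.5314559936523438), (127.9103012084961, 38.19843292236328), 79.6076889038086) [ 0.45308367 -0.34470589  0.01005271] [ 0.50208904 -0.21508258  0.02290595]
230 261 118 211
top wrench [(0.79, [0.4597, -0.6744, 0.0008]), (0.54, [0.25, -0.4111, 0.0027])]
top wrench_tail [(0.64, [0.271, -0.3456, 0.0098])]
19 0.01628441908237943
273 287 200 214
```

View pics/wr2.png

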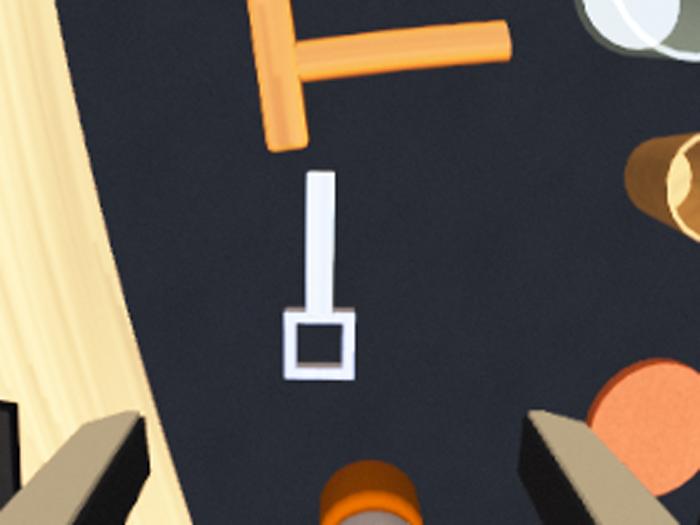

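The crop shows the grey-white steel wrench, head at about (320,343) and tail up to (320,172). The dibber end is at (287,148). This is the right wrench. I'll get its axis from bright pixels.

```bash
python3 - <<'E'
from h import *
d=grab_frame("wrist"); P=cloud(d,True)
hsv=cv2.cvtColor(d["frame"],cv2.COLOR_RGB2HSV)
m=((hsv[...,2]>150)&(hsv[...,1]<70)).astype(np.uint8)
m[:, :200]=0; m[:,290:]=0; m[:120]=0; m[218:]=0
n,l,st,c=cv2.connectedComponentsWithStats(m); k=1+np.argmax(st[1:,4]); print(st[k])
mm=(l==k)&(P[...,2]>.008)&(P[...,2]<.025); q=P[mm]; 
xy=((q[:,:2]-[.48,-.28])*1000).astype(np.float32); r=cv2.minAreaRect(xy); print(r)
top=q[q[:,2]>.0165]; print("tail top z",np.median(top[:,2]),len(top))
# tail: far from head
t=xy[(xy[:,1]>-10)]; f=cv2.fitLine(t,cv2.DIST_HUBER,0,.01,.01).ravel(); print("tail line",f,np.degrees(np.arctan2(f[1],f[0])))
print("ext",xy.min(0),xy.max(0))
E
```

```text
[ 233  130   29   83 1128]
((2.626620292663574, -5.291965484619141), (113.69786071777344, 37.62837219238281), 78.79557037353516)
tail top z 0.018513592562160508 615
tail line [ 0.20332089  0.97911215  9.481836   20.640514  ] 78.268776
ext [-26.618969 -64.68494 ] [21.958185 51.0733  ]
```

```bash
python3 - <<'E'
from h import *
plan([(.4833,-.2813,.05,78.5),(.4833,-.2813,.006,78.5)])
E
```

```text
xyz [ -0.6  -8.1 189.5] rot [ 0.04 -0.14 -0.17]
xyz [ 0. -0. 44.] rot [0. 0. 0.]
```

Call:
{"name": "play_rows", "arguments": {"steps": [{"claw": -1,"x": 0,"y": -8,"z": 45,"rx": 0,"ry": 0,"rz": 0},{"claw": -1,"x": -0.5,"y": -8,"z": 90,"rx": 0,"ry": 0,"rz": 0},{"claw": -1,"x": -0.5,"y": -8,"z": 135,"rx": 0,"ry": 0,"rz": 0},{"claw": -1,"x": -0.5,"y": -8,"z": 175,"rx": 0,"ry": 0,"rz": 0},{"claw": -1,"x": -0.5,"y": -8,"z": 190,"rx": 0,"ry": 0,"rz": 0}]}}

```text
clock: 4.95
tool_pos: [0.4823, -0.2798, 0.0462]
tool_rot: [-179.8, -0.2, 78.4]
force: [-0.5, -0.4, -0.4]
width: 0.0929
```

Call:
{"name": "play_rows", "arguments": {"steps": [{"claw": -1,"x": 0,"y": 0,"z": 15,"rx": 0,"ry": 0,"rz": 0},{"claw": -1,"x": 0,"y": 0,"z": 30,"rx": 0,"ry": 0,"rz": 0},{"claw": -1,"x": 0,"y": 0,"z": 40,"rx": 0,"ry": 0,"rz": 0},{"claw": -1,"x": 0,"y": 0,"z": 43,"rx": 0,"ry": 0,"rz": 0},{"claw": -1,"x": 0,"y": 0,"z": 43,"rx": 0,"ry": 0,"rz": 0}]}}

```text
clock: 5.45
tool_pos: [0.4823, -0.2791, 0.0037]
tool_rot: [-179.8, -0.2, 78.4]
force: [-0.2, 0.1, -0.1]
width: 0.0931
```

Call:
{"name": "play_rows", "arguments": {"steps": [{"claw": 1,"x": 0,"y": 0,"z": 0,"rx": 0,"ry": 0,"rz": 0},{"claw": 1,"x": 0,"y": 0,"z": 0,"rx": 0,"ry": 0,"rz": 0},{"claw": 1,"x": 0,"y": 0,"z": 0,"rx": 0,"ry": 0,"rz": 0},{"claw": 1,"x": 0,"y": 0,"z": 0,"rx": 0,"ry": 0,"rz": 0},{"claw": 1,"x": 0,"y": 0,"z": 0,"rx": 0,"ry": 0,"rz": 0}]}}

```text
clock: 5.95
tool_pos: [0.4824, -0.2791, 0.0037]
tool_rot: [-179.8, -0.2, 78.4]
force: [0.3, 0.3, -1.3]
width: 0.0576
```

Call:
{"name": "play_rows", "arguments": {"steps": [{"claw": 1,"x": 0,"y": 0,"z": -1,"rx": 0,"ry": 0,"rz": 0},{"claw": 1,"x": 0,"y": 0,"z": -1,"rx": 0,"ry": 0,"rz": 0},{"claw": 1,"x": 0,"y": 0,"z": -1,"rx": 0,"ry": 0,"rz": 0},{"claw": 1,"x": 0,"y": 0,"z": -1,"rx": 0,"ry": 0,"rz": 0},{"claw": 1,"x": 0,"y": 0,"z": -1,"rx": 0,"ry": 0,"rz": 0}]}}

```text
clock: 6.45
tool_pos: [0.4824, -0.2792, 0.0047]
tool_rot: [-179.8, -0.2, 78.4]
force: [0.0, 0.5, -0.7]
width: 0.0174
```

Call:
{"name": "play_rows", "arguments": {"steps": [{"claw": 1,"x": 0,"y": 0,"z": 0,"rx": 0,"ry": 0,"rz": 0},{"claw": 1,"x": 0,"y": 0,"z": 0,"rx": 0,"ry": 0,"rz": 0},{"claw": 1,"x": 0,"y": 0,"z": 0,"rx": 0,"ry": 0,"rz": 0},{"claw": 1,"x": 0,"y": 0,"z": -10,"rx": 0,"ry": 0,"rz": 0},{"claw": 1,"x": 0,"y": 0,"z": -20,"rx": 0,"ry": 0,"rz": 0}]}}

```text
clock: 6.95
tool_pos: [0.482, -0.2792, 0.0251]
tool_rot: [-179.8, -0.3, 78.4]
force: [-0.2, -0.2, -2.1]
width: 0.0135
```

Gripped and lifted. q7 can't do the half turn in one go, so I'll turn the wrench +43°, set it down and regrip it a half turn round.

Call:
{"name": "play_rows", "arguments": {"steps": [{"claw": 1,"x": 0,"y": 0,"z": 0,"rx": 0,"ry": 0,"rz": -8},{"claw": 1,"x": 0,"y": 0,"z": 0,"rx": 0,"ry": 0,"rz": -16},{"claw": 1,"x": 0,"y": 0,"z": 0,"rx": 0,"ry": 0,"rz": -24},{"claw": 1,"x": 0,"y": 0,"z": 0,"rx": 0,"ry": 0,"rz": -32},{"claw": 1,"x": 0,"y": 0,"z": 0,"rx": 0,"ry": 0,"rz": -40}]}}

```text
clock: 7.45
tool_pos: [0.4819, -0.2793, 0.0261]
tool_rot: [-180.0, -0.3, 118.7]
force: [-1.7, -0.4, -2.2]
width: 0.0135
```

Call:
{"name": "play_rows", "arguments": {"steps": [{"claw": 1,"x": 0,"y": 0,"z": 10,"rx": 0,"ry": 0,"rz": 0},{"claw": 1,"x": 0,"y": 0,"z": 18,"rx": 0,"ry": 0,"rz": 0},{"claw": 1,"x": 0,"y": 0,"z": 20,"rx": 0,"ry": 0,"rz": 0},{"claw": 1,"x": 0,"y": 0,"z": 20.5,"rx": 0,"ry": 0,"rz": 0},{"claw": 1,"x": 0,"y": 0,"z": 20.5,"rx": 0,"ry": 0,"rz": 0}]}}

```text
clock: 7.95
tool_pos: [0.4818, -0.2791, 0.0053]
tool_rot: [-179.9, -0.3, 118.7]
force: [-0.3, -0.4, -0.8]
width: 0.0137
```

Call:
{"name": "play_rows", "arguments": {"steps": [{"claw": -0.2,"x": 0,"y": 0,"z": 0,"rx": 0,"ry": 0,"rz": 0},{"claw": -0.2,"x": 0,"y": 0,"z": 0,"rx": 0,"ry": 0,"rz": 0},{"claw": -0.2,"x": 0,"y": 0,"z": 0,"rx": 0,"ry": 0,"rz": 0},{"claw": -0.2,"x": 0,"y": 0,"z": 0,"rx": 0,"ry": 0,"rz": 0},{"claw": -0.2,"x": 0,"y": 0,"z": 0,"rx": 0,"ry": 0,"rz": 0}]}}

```text
clock: 8.45
tool_pos: [0.4818, -0.2792, 0.0055]
tool_rot: [-180.0, -0.3, 118.7]
force: [0.8, 0.7, -0.4]
width: 0.0495
```

Call:
{"name": "play_rows", "arguments": {"steps": [{"claw": -0.2,"x": 0,"y": 0,"z": -15,"rx": 0,"ry": 0,"rz": 0},{"claw": -0.2,"x": 0,"y": 0,"z": -30,"rx": 0,"ry": 0,"rz": 0},{"claw": -0.2,"x": 0,"y": 0,"z": -40,"rx": 0,"ry": 0,"rz": 8},{"claw": -0.2,"x": 0,"y": 0,"z": -40,"rx": 0,"ry": 0,"rz": 16},{"claw": -0.2,"x": 0,"y": 0,"z": -40,"rx": 0,"ry": 0,"rz": 24}]}}

```text
clock: 8.95
tool_pos: [0.4822, -0.2795, 0.046]
tool_rot: [-179.9, -0.2, 94.3]
force: [0.2, -0.0, -0.8]
width: 0.0558
```

```bash
python3 - <<'E'
from h import *
s=readout.get_state(); print(np.round(s["qpos"],1),s["tool_pos"],s["tool_rot"],s["width"],s["clock"])
E
```

```text
[ 16.5  38.2  11.6 121.5 -19.6  22.3  48.3] [ 0.48223024 -0.27950615  0.04604122] [-179.89713869   -0.24140174   94.34041926] 0.05578072361844371 8.95
```

Call:
{"name": "play_rows", "arguments": {"steps": [{"claw": -0.2,"x": 0,"y": 0,"z": 0,"rx": 0,"ry": 0,"rz": 8},{"claw": -0.2,"x": 0,"y": 0,"z": 0,"rx": 0,"ry": 0,"rz": 16},{"claw": -0.2,"x": 0,"y": 0,"z": 0,"rx": 0,"ry": 0,"rz": 24},{"claw": -0.2,"x": 0,"y": 0,"z": 0,"rx": 0,"ry": 0,"rz": 32},{"claw": -0.2,"x": 0,"y": 0,"z": 0,"rx": 0,"ry": 0,"rz": 40}]}}

```text
clock: 9.45
tool_pos: [0.4823, -0.2795, 0.0461]
tool_rot: [-179.8, -0.1, 54.0]
force: [-0.1, 0.4, 0.6]
width: 0.0556
```

Call:
{"name": "play_rows", "arguments": {"steps": [{"claw": -0.2,"x": 0,"y": 0,"z": 0,"rx": 0,"ry": 0,"rz": 8},{"claw": -0.2,"x": 0,"y": 0,"z": 0,"rx": 0,"ry": 0,"rz": 16},{"claw": -0.2,"x": 0,"y": 0,"z": 0,"rx": 0,"ry": 0,"rz": 24},{"claw": -0.2,"x": 0,"y": 0,"z": 0,"rx": 0,"ry": 0,"rz": 32},{"claw": -0.2,"x": 0,"y": 0,"z": 0,"rx": 0,"ry": 0,"rz": 40}]}}

```text
clock: 9.95
tool_pos: [0.4824, -0.2793, 0.0462]
tool_rot: [-179.7, 0.0, 13.7]
force: [0.1, 0.4, -0.8]
width: 0.0555
```

Call:
{"name": "play_rows", "arguments": {"steps": [{"claw": -0.2,"x": 0,"y": 0,"z": 0,"rx": 0,"ry": 0,"rz": 8},{"claw": -0.2,"x": 0,"y": 0,"z": 0,"rx": 0,"ry": 0,"rz": 16},{"claw": -0.2,"x": 0,"y": 0,"z": 0,"rx": 0,"ry": 0,"rz": 24},{"claw": -0.2,"x": 0,"y": 0,"z": 0,"rx": 0,"ry": 0,"rz": 32},{"claw": -0.2,"x": 0,"y": 0,"z": 0,"rx": 0,"ry": 0,"rz": 40}]}}

```text
clock: 10.45
tool_pos: [0.4825, -0.2791, 0.0462]
tool_rot: [-179.8, 0.2, -26.6]
force: [0.2, 0.2, -0.8]
width: 0.0559
```

```bash
python3 - <<'E'
from h import *
s=readout.get_state(); print(np.round(s["qpos"],1),s["tool_pos"],s["tool_rot"],s["width"],s["clock"])
plan([(.4818,-.2792,.046,-61.3),(.4818,-.2792,.005,-61.3)])
E
```

```text
[ -2.   45.3  41.6 122.7 -57.   34.5 -34.7] [ 0.48247858 -0.27912597  0.04615021] [-179.81621215    0.1934908   -26.62593703] 0.05587553450465969 10.45
xyz [-0.6  0.4  0.2] rot [-0.12  0.24 34.67]
xyz [-0. -0. 41.] rot [0. 0. 0.]
```

Call:
{"name": "play_rows", "arguments": {"steps": [{"claw": -0.2,"x": 0,"y": 0,"z": 0,"rx": 0,"ry": 0,"rz": 5},{"claw": -0.2,"x": 0,"y": 0,"z": 0,"rx": 0,"ry": 0,"rz": 11},{"claw": -0.2,"x": -0.5,"y": 0,"z": 0,"rx": 0,"ry": 0,"rz": 17},{"claw": -0.2,"x": -0.5,"y": 0,"z": 0,"rx": 0,"ry": 0,"rz": 23},{"claw": -0.2,"x": -0.5,"y": 0,"z": 0,"rx": 0,"ry": 0,"rz": 29}]}}

```text
clock: 10.95
tool_pos: [0.4821, -0.2787, 0.0461]
tool_rot: [-179.9, 0.3, -55.9]
force: [-0.1, 0.1, 0.0]
width: 0.0558
```

```bash
python3 - <<'E'
from h import *
s=readout.get_state(); print(np.round(s["qpos"],1),s["tool_pos"],s["tool_rot"],s["width"],s["clock"])
plan([(.4818,-.2792,.046,-61.3),(.4818,-.2792,.005,-61.3)])
E
```

```text
[ -2.9  46.   43.4 122.8 -58.5  35.6 -62.3] [ 0.48207838 -0.27871824  0.04612815] [-179.92358435    0.2690677   -55.86301541] 0.055752522194789746 10.95
xyz [0.2 0.5 0.1] rot [-0.06  0.27  5.44]
xyz [-0. -0. 41.] rot [0. 0. 0.]
```

Call:
{"name": "play_rows", "arguments": {"steps": [{"claw": -0.2,"x": 0,"y": 0.5,"z": 0,"rx": 0,"ry": 0.3,"rz": 5.4},{"claw": -0.2,"x": 0,"y": 0.5,"z": 15,"rx": 0,"ry": 0.3,"rz": 5.4},{"claw": -0.2,"x": 0,"y": 0.5,"z": 30,"rx": 0,"ry": 0.3,"rz": 5.4},{"claw": -0.2,"x": 0,"y": 0.5,"z": 40,"rx": 0,"ry": 0.3,"rz": 5.4},{"claw": -0.2,"x": 0,"y": 0.5,"z": 41,"rx": 0,"ry": 0.3,"rz": 5.4}]}}

```text
clock: 11.45
tool_pos: [0.4812, -0.2786, 0.0044]
tool_rot: [-179.9, 0.1, -61.3]
force: [-0.2, 0.6, -0.8]
width: 0.0558
```

Call:
{"name": "play_rows", "arguments": {"steps": [{"claw": 1,"x": 0,"y": 0,"z": 0,"rx": 0,"ry": 0,"rz": 0},{"claw": 1,"x": 0,"y": 0,"z": 0,"rx": 0,"ry": 0,"rz": 0},{"claw": 1,"x": 0,"y": 0,"z": 0,"rx": 0,"ry": 0,"rz": 0},{"claw": 1,"x": 0,"y": 0,"z": 0,"rx": 0,"ry": 0,"rz": 0},{"claw": 1,"x": 0,"y": 0,"z": 0,"rx": 0,"ry": 0,"rz": 0}]}}

```text
clock: 11.95
tool_pos: [0.4814, -0.2785, 0.0046]
tool_rot: [-179.9, 0.0, -61.3]
force: [0.7, 0.2, -0.5]
width: 0.0204
```

Call:
{"name": "play_rows", "arguments": {"steps": [{"claw": 1,"x": 0,"y": 0,"z": 0,"rx": 0,"ry": 0,"rz": 0},{"claw": 1,"x": 0,"y": 0,"z": 0,"rx": 0,"ry": 0,"rz": 0},{"claw": 1,"x": 0,"y": 0,"z": 0,"rx": 0,"ry": 0,"rz": 0},{"claw": 1,"x": 0,"y": 0,"z": 0,"rx": 0,"ry": 0,"rz": 0},{"claw": 1,"x": 0,"y": 0,"z": -10,"rx": 0,"ry": 0,"rz": 0}]}}

```text
clock: 12.45
tool_pos: [0.4809, -0.2781, 0.0141]
tool_rot: [-180.0, 0.1, -61.3]
force: [0.0, -0.3, -2.0]
width: 0.014
```

Call:
{"name": "play_rows", "arguments": {"steps": [{"claw": 1,"x": 0,"y": 0,"z": -40,"rx": 0,"ry": 0,"rz": -4},{"claw": 1,"x": 0,"y": 0,"z": -80,"rx": 0,"ry": 0,"rz": -10},{"claw": 1,"x": 0,"y": 0,"z": -120,"rx": 0,"ry": 0,"rz": -16},{"claw": 1,"x": 0,"y": 0,"z": -150,"rx": 0,"ry": 0,"rz": -22},{"claw": 1,"x": 0,"y": 0,"z": -165,"rx": 0,"ry": 0,"rz": -28}]}}

```text
clock: 12.95
tool_pos: [0.481, -0.2792, 0.1821]
tool_rot: [-179.9, -0.1, -33.1]
force: [-0.3, -0.6, -1.7]
width: 0.0136
```

```bash
python3 - <<'E'
from h import *
s=readout.get_state(); print(np.round(s["qpos"],1),s["tool_pos"],s["tool_rot"],s["width"],s["clock"])
# refine former axes from top/scene views
for n in ["top","scene"]:
    d=grab_frame(n); P=cloud(d)
    m=(abs(P[...,2]-.033)<.004)&(np.hypot(P[...,0]-.512,P[...,1]-.136)<.16)&(d["z_map"]>0)
    m=cv2.morphologyEx(m.astype(np.uint8),cv2.MORPH_OPEN,np.ones((3,3)))
    k,l,st,c=cv2.connectedComponentsWithStats(m); i=1+np.argmax(st[1:,4]); q=P[l==i]
    r=cv2.minAreaRect(((q[:,:2]-[.5,.1])*1000).astype(np.float32)); print(n,r,len(q))
    for zz,c0,rad in [(.107,(.507,.1068),.015),(.107,(.478,.036),.015),(.098,(.525,.222),.035),(.083,(.507,.1068),.036)]:
        mm=(abs(P[...,2]-zz)<.004)&(np.hypot(P[...,0]-c0[0],P[...,1]-c0[1])<rad)
        a=P[mm]; print(zz,len(a),np.round((a[:,:2].min(0)+a[:,:2].max(0))/2,4) if len(a) else 0,np.round(a.mean(0),4))
E
```

```text
[ -5.3  31.7  44.4 117.9 -32.6  43.2 -63.6] [ 0.48104528 -0.27921798  0.18211772] [-1.79930341e+02 -5.01674476e-02 -3.30640930e+01] 0.013554341718720976 12.95
top ((13.551328659057617, -15.169757843017578), (85.91230773925781, 81.8116683959961), 7.33104944229126) 244
0.107 19 [0.5063 0.107 ] [0.5061 0.1064 0.1063]
0.107 5 [0.4815 0.0371] [0.4815 0.0369 0.1069]
0.098 173 [0.524  0.2226] [0.5249 0.2227 0.0981]
0.083 166 [0.5073 0.1069] [0.5063 0.1059 0.0834]
scene ((21.73843002319336, -49.394290924072266), (66.25656127929688, 42.081878662109375), 74.6200942993164) 152
0.107 13 [0.5089 0.1029] [0.5088 0.1022 0.1056]
0.107 10 [0.4787 0.0325] [0.4796 0.0321 0.1053]
0.098 110 [0.5276 0.2173] [0.5272 0.2191 0.0962]
0.083 146 [0.5097 0.1027] [0.5135 0.0986 0.0825]
```

```bash
python3 - <<'E'
from h import *
plan([(.50,-.14,.18,6),(.51,0.0,.18,45),(.50,.055,.18,81.2)])
d=grab_frame("wrist"); P=cloud(d,True); s=readout.get_state()
T=R.from_euler('xyz',s["tool_rot"],degrees=True)
Q=(P.reshape(-1,3)-s["tool_pos"])@T.as_matrix(); hsv=cv2.cvtColor(d["frame"],cv2.COLOR_RGB2HSV).reshape(-1,3)
m=(abs(Q[:,2])<.03)&(Q[:,0]>0)&(Q[:,0]<.09)&(abs(Q[:,1])<.04)&(d["z_map"].ravel()>0)
q=Q[m]*1000; print(len(q),q.min(0),q.max(0)); 
if len(q)>20: print(cv2.minAreaRect(q[:,:2].astype(np.float32)),np.percentile(q[:,2],[5,50,95]))
# hull with 11<x: head only
E
```

```text
xyz [ -60.7 -126.6    1.8] rot [ -0.1   -0.15 -39.2 ]
xyz [  24.6 -138.2   -0. ] rot [  0.   0. -39.]
xyz [ 31.8 -46.   -0. ] rot [ -0.    0.  -36.2]
5231 [ 2.24195650e-03 -2.18786968e+01 -2.99913518e+01] [64.87667695 22.36022695  1.03426053]
((32.41624450683594, 0.15220069885253906), (44.238075256347656, 64.7843017578125), 89.7834243774414) [-24.783855   -11.84751463  -6.00575543]
```

Call:
{"name": "play_rows", "arguments": {"steps": [{"claw": 1,"x": -12,"y": -25,"z": 0,"rx": 0,"ry": 0,"rz": -8},{"claw": 1,"x": -24,"y": -50,"z": 0,"rx": 0,"ry": 0,"rz": -16},{"claw": 1,"x": -36,"y": -75,"z": 1,"rx": 0,"ry": 0,"rz": -24},{"claw": 1,"x": -48,"y": -100,"z": 1,"rx": 0,"ry": 0,"rz": -32},{"claw": 1,"x": -60,"y": -126,"z": 1,"rx": 0,"ry": 0,"rz": -39.2}]}}

```text
clock: 13.6
tool_pos: [0.4994, -0.139, 0.1781]
tool_rot: [-179.9, 0.1, 5.9]
force: [0.2, -1.0, -1.4]
width: 0.0136
```

Call:
{"name": "play_rows", "arguments": {"steps": [{"claw": 1,"x": 5,"y": -28,"z": 0,"rx": 0,"ry": 0,"rz": -8},{"claw": 1,"x": 10,"y": -56,"z": 0,"rx": 0,"ry": 0,"rz": -16},{"claw": 1,"x": 15,"y": -84,"z": 0,"rx": 0,"ry": 0,"rz": -24},{"claw": 1,"x": 20,"y": -112,"z": 0,"rx": 0,"ry": 0,"rz": -32},{"claw": 1,"x": 24.5,"y": -138,"z": 0,"rx": 0,"ry": 0,"rz": -39}]}}

```text
clock: 14.1
tool_pos: [0.5085, 0.0021, 0.177]
tool_rot: [-179.7, 0.1, 45.0]
force: [-1.0, -0.8, -1.7]
width: 0.0136
```

Call:
{"name": "play_rows", "arguments": {"steps": [{"claw": 1,"x": 8,"y": -12,"z": 0,"rx": 0,"ry": 0,"rz": -8},{"claw": 1,"x": 16,"y": -24,"z": 0,"rx": 0,"ry": 0,"rz": -16},{"claw": 1,"x": 24,"y": -36,"z": 0,"rx": 0,"ry": 0,"rz": -24},{"claw": 1,"x": 31,"y": -46,"z": 0,"rx": 0,"ry": 0,"rz": -32},{"claw": 1,"x": 32,"y": -46,"z": 0,"rx": 0,"ry": 0,"rz": -36}]}}

```text
clock: 14.6
tool_pos: [0.497, 0.0587, 0.1757]
tool_rot: [-179.5, -0.1, 81.3]
force: [-0.1, -0.0, -2.5]
width: 0.0137
```

Call:
{"name": "play_rows", "arguments": {"steps": [{"claw": 1,"x": 0,"y": 0,"z": 0,"rx": 0,"ry": 0,"rz": 0},{"claw": 1,"x": 0,"y": 0,"z": 0,"rx": 0,"ry": 0,"rz": 0},{"claw": 1,"x": 0,"y": 0,"z": 0,"rx": 0,"ry": 0,"rz": 0},{"claw": 1,"x": 0,"y": 0,"z": 0,"rx": 0,"ry": 0,"rz": 0},{"claw": 1,"x": 0,"y": 0,"z": 0,"rx": 0,"ry": 0,"rz": 0}]}}

```text
clock: 15.1
tool_pos: [0.497, 0.0586, 0.1756]
tool_rot: [-179.5, -0.1, 81.2]
force: [-0.3, 0.4, -2.0]
width: 0.0134
```

```bash
python3 - <<'E'
from h import *
d=grab_frame("wrist"); P=cloud(d,True); s=readout.get_state(); print(s["tool_pos"],s["tool_rot"],s["width"],np.round(s["qpos"],1))
for t in ["former","post","barrel_seat","barrel_mark","wrench"]:
    print(t,[(round(o["confidence"],2),np.round(w(d,o["point"]),4).tolist()) for o in spotter.place_of(d,t)[:2]])
T=R.from_euler('xyz',s["tool_rot"],degrees=True)
Q=(P.reshape(-1,3)-s["tool_pos"])@T.as_matrix()*1000
m=(abs(Q[:,2]+12)<6)&(Q[:,0]>20)&(Q[:,0]<90)&(abs(Q[:,1])<40)
q=Q[m]; print("head in tool",len(q),cv2.minAreaRect(q[:,:2].astype(np.float32)),np.median(q[:,2]))
z=P[...,2]; rr=np.hypot(P[...,0]-.507,P[...,1]-.107)
for zz,r0 in [(.083,.034),(.098,None),(.033,None)]:
    if r0: mm=(abs(z-zz)<.003)&(rr<r0)
    elif zz==.098: mm=(abs(z-zz)<.003)&(np.hypot(P[...,0]-.5245,P[...,1]-.2227)<.033)
    else: mm=(abs(z-zz)<.003)&(rr<.19)
    a=((P[mm][:,:2]-[.5,.1])*1000).astype(np.float32); print(zz,len(a),cv2.minEnclosingCircle(a) if zz!=.033 else cv2.minAreaRect(a))
save(d,"wr3.png",None,1.5)
E
```

```text
[0.49704321 0.05860629 0.17566206] [-1.79537455e+02 -6.21575528e-02  8.12116438e+01] 0.013644687704432931 [-22.2  23.1  12.4 123.4  -8.9  34.6 -12.1]
former [(0.93, [0.5054, 0.1033, 0.0035])]
post [(0.58, [0.4788, 0.0344, 0.0344])]
barrel_seat [(0.97, [0.5076, 0.1088, 0.0849])]
barrel_mark [(0.97, [0.5273, 0.1015, 0.0879])]
wrench [(0.75, [0.5263, 0.1017, 0.0837]), (0.34, [0.4936, -0.1687, 0.003])]
head in tool 3110 ((42.269622802734375, -0.09147262573242188), (38.092735290527344, 44.58379364013672), 89.48336791992188) -9.918008523378802
0.083 1420 ((6.546986103057861, 6.925725936889648), 30.737979888916016)
0.098 1479 ((24.36348533630371, 121.11891174316406), 23.71344757080078)
0.033 9902 ((82.81182861328125, 23.393402099609375), (245.02578735351562, 235.043701171875), 81.3010025024414)
```

View pics/wr3.png

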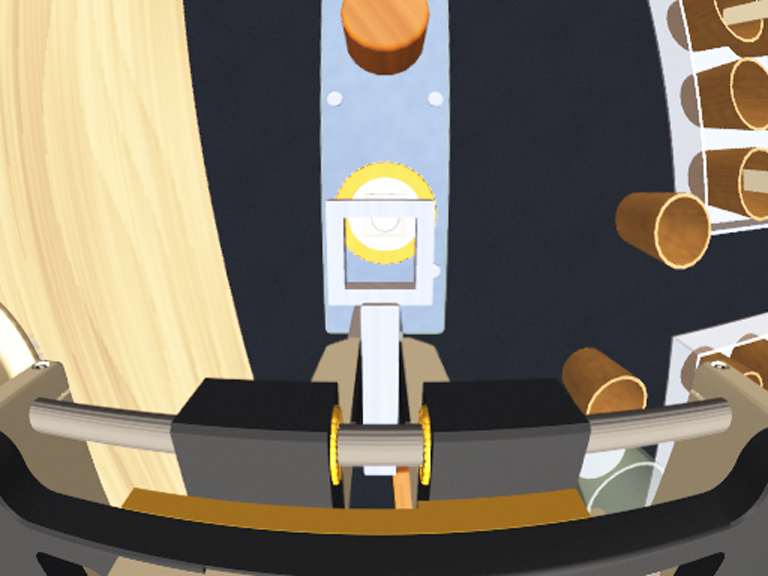

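The wrist picture (1.5×) shows the wrench head hole at (380,245) over the ring at (386,212), with the tail parallel to the base and its edges symmetric. Next I go over the axis, down to just above the nose, and look again.

```bash
python3 - <<'E'
from h import *
plan([(.4997,.0619,.118,81.2)])
E
```

```text
xyz [ 3.5  2.6 57.7] rot [-0.46 -0.07  0.05]
```

Call:
{"name": "play_rows", "arguments": {"steps": [{"claw": 1,"x": 3.5,"y": 2.6,"z": 10,"rx": -0.5,"ry": 0,"rz": 0},{"claw": 1,"x": 3.5,"y": 2.6,"z": 30,"rx": -0.5,"ry": 0,"rz": 0},{"claw": 1,"x": 3.5,"y": 2.6,"z": 50,"rx": -0.5,"ry": 0,"rz": 0},{"claw": 1,"x": 3.5,"y": 2.6,"z": 57,"rx": -0.5,"ry": 0,"rz": 0},{"claw": 1,"x": 3.5,"y": 2.6,"z": 57,"rx": -0.5,"ry": 0,"rz": 0}]}}

```text
clock: 15.9
tool_pos: [0.4993, 0.0618, 0.1181]
tool_rot: [-179.9, -0.0, 81.2]
force: [0.3, -0.6, -1.9]
width: 0.0133
```

```bash
cat > chk.py <<'E'
from h import *
d=grab_frame("wrist"); P=cloud(d,True); s=readout.get_state(); print(s["tool_pos"],s["tool_rot"],s["force"],s["width"])
T=R.from_euler('xyz',s["tool_rot"],degrees=True)
Q=(P-s["tool_pos"])@T.as_matrix()*1000
m=(abs(Q[...,2]+11)<5)&(Q[...,0]>20)&(Q[...,0]<90)&(abs(Q[...,1])<26)
q=Q[m]; r=cv2.minAreaRect(q[:,:2].astype(np.float32)); print("head",len(q),r,np.median(q[:,2]), q[:,0].max())
z=P[...,2]
for lo,hi,rad in [(.080,.0845,.036),(.104,.110,.012)]:
    mm=(z>lo)&(z<hi)&(np.hypot(P[...,0]-.507,P[...,1]-.107)<rad)
    a=Q[mm][:,:2].astype(np.float32); print(lo,len(a),cv2.minEnclosingCircle(a) if len(a)>5 else 0, a.mean(0) if len(a) else 0)
import sys
if len(sys.argv)>1: save(d,sys.argv[1],(160,80,352,260),3.5)
E
python3 chk.py wr4.png
```

```text
[0.49969459 0.06178245 0.11873998] [ 1.79992143e+02 -5.28705954e-02  8.12348815e+01] [ 0.46865915  0.08376758 -2.86052021] 0.01368536969423809
head 3072 ((42.211334228515625, -0.43331146240234375), (38.21613311767578, 44.38673782348633), 89.45118713378906) -9.27769573154691 64.33219349593296
0.08 1501 ((45.78306579589844, -0.2866130769252777), 30.54254150390625) [56.565247   0.3537944]
0.104 427 ((45.56882858276367, 0.25264981389045715), 7.3982696533203125) [45.868122    0.09860925]
```

View pics/wr4.png

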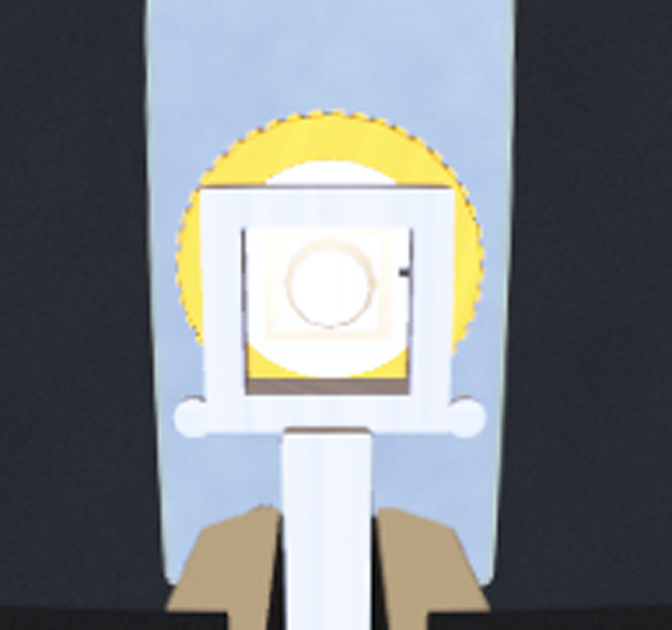

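The crop shows the nose at (330,285), laterally centred in the hole (centre x 327). The cloud gives the hole at 45.4 mm and the axis at 45.6 mm. I'll lower it with a +0.3/+0.5 mm correction.

Call:
{"name": "play_rows", "arguments": {"steps": [{"claw": 1,"x": 0.3,"y": 0.5,"z": 5,"rx": 0,"ry": 0,"rz": 0},{"claw": 1,"x": 0.3,"y": 0.5,"z": 10,"rx": 0,"ry": 0,"rz": 0},{"claw": 1,"x": 0.3,"y": 0.5,"z": 15,"rx": 0,"ry": 0,"rz": 0},{"claw": 1,"x": 0.3,"y": 0.5,"z": 19,"rx": 0,"ry": 0,"rz": 0},{"claw": 1,"x": 0.3,"y": 0.5,"z": 20,"rx": 0,"ry": 0,"rz": 0}]}}

```text
clock: 16.45
tool_pos: [0.5, 0.062, 0.0983]
tool_rot: [-180.0, -0.0, 81.2]
force: [0.5, -0.7, -2.2]
width: 0.0136
```

Call:
{"name": "play_rows", "arguments": {"steps": [{"claw": 1,"x": 0,"y": 0,"z": 1,"rx": 0,"ry": 0,"rz": 0},{"claw": 1,"x": 0,"y": 0,"z": 2,"rx": 0,"ry": 0,"rz": 0},{"claw": 1,"x": 0,"y": 0,"z": 3,"rx": 0,"ry": 0,"rz": 0},{"claw": 1,"x": 0,"y": 0,"z": 4,"rx": 0,"ry": 0,"rz": 0},{"claw": 1,"x": 0,"y": 0,"z": 5,"rx": 0,"ry": 0,"rz": 0}]}}

```text
clock: 16.95
tool_pos: [0.5001, 0.062, 0.0933]
tool_rot: [-180.0, -0.0, 81.2]
force: [0.9, -0.2, -1.7]
width: 0.014
```

Call:
{"name": "play_rows", "arguments": {"steps": [{"claw": 1,"x": 0,"y": 0,"z": 1,"rx": 0,"ry": 0,"rz": 0},{"claw": 1,"x": 0,"y": 0,"z": 2,"rx": 0,"ry": 0,"rz": 0},{"claw": 1,"x": 0,"y": 0,"z": 3,"rx": 0,"ry": 0,"rz": 0},{"claw": 1,"x": 0,"y": 0,"z": 3.6,"rx": 0,"ry": 0,"rz": 0},{"claw": 1,"x": 0,"y": 0,"z": 4,"rx": 0,"ry": 0,"rz": 0}]}}

```text
clock: 17.45
tool_pos: [0.5, 0.062, 0.0892]
tool_rot: [-180.0, -0.0, 81.2]
force: [-0.4, 0.3, -1.7]
width: 0.0138
```

```bash
python3 chk.py
```

```text
[0.50002339 0.06200974 0.08917017] [-1.79974260e+02 -4.07576637e-02  8.12379575e+01] [-0.66653774 -0.67271455 -2.05679101] 0.013636594785242567
head 4356 ((42.309547424316406, -0.027292251586914062), (38.218502044677734, 44.61180114746094), 89.53237915039062) -10.042988848998387 64.48948414483425
0.08 2434 ((45.19974899291992, -0.5253280997276306), 30.586793899536133) [53.989265  -1.0207573]
0.104 596 ((45.57809829711914, -0.38038650155067444), 7.369120121002197) [45.781773   -0.35373297]
```

Call:
{"name": "play_rows", "arguments": {"steps": [{"claw": 1,"x": 0,"y": 0,"z": 0.5,"rx": 0,"ry": 0,"rz": 0},{"claw": 1,"x": 0,"y": 0,"z": 0.8,"rx": 0,"ry": 0,"rz": 0},{"claw": 1,"x": 0,"y": 0,"z": 1.0,"rx": 0,"ry": 0,"rz": 0},{"claw": 1,"x": 0,"y": 0,"z": 1.2,"rx": 0,"ry": 0,"rz": 0},{"claw": 1,"x": 0,"y": 0,"z": 1.2,"rx": 0,"ry": 0,"rz": 0}]}}

```text
clock: 18.0
tool_pos: [0.5001, 0.062, 0.0886]
tool_rot: [-180.0, -0.1, 81.2]
force: [-1.8, -0.2, 8.1]
width: 0.0137
```

Call:
{"name": "play_rows", "arguments": {"steps": [{"claw": 0.4,"x": 0,"y": 0,"z": 0,"rx": 0,"ry": 0,"rz": 0},{"claw": 0.4,"x": 0,"y": 0,"z": 0,"rx": 0,"ry": 0,"rz": 0},{"claw": 0.4,"x": 0,"y": 0,"z": 0,"rx": 0,"ry": 0,"rz": 0},{"claw": 0.4,"x": 0,"y": 0,"z": -15,"rx": 0,"ry": 0,"rz": 0},{"claw": 0.4,"x": 0,"y": 0,"z": -30,"rx": 0,"ry": 0,"rz": 0}]}}

```text
clock: 18.5
tool_pos: [0.4998, 0.0619, 0.1185]
tool_rot: [-179.9, -0.0, 81.2]
force: [0.3, 0.8, 0.5]
width: 0.0279
```

Call:
{"name": "play_rows", "arguments": {"steps": [{"claw": -1,"x": 0,"y": 0,"z": -15,"rx": 0,"ry": 0,"rz": 0},{"claw": -1,"x": 0,"y": 0,"z": -30,"rx": 0,"ry": 0,"rz": 0},{"claw": -1,"x": 0,"y": 0,"z": -45,"rx": 0,"ry": 0,"rz": 0},{"claw": -1,"x": 0,"y": 0,"z": -55,"rx": 0,"ry": 0,"rz": 0},{"claw": -1,"x": 0,"y": 0,"z": -55,"rx": 0,"ry": 0,"rz": 0}]}}

```text
clock: 19.0
tool_pos: [0.5004, 0.0619, 0.1745]
tool_rot: [180.0, -0.1, 81.2]
force: [0.3, -0.6, 0.0]
width: 0.0634
```

```bash
python3 - <<'E'
from h import *
d=grab_frame("wrist"); P=cloud(d,True); s=readout.get_state(); print(s["tool_pos"],s["tool_rot"],np.round(s["qpos"],1),s["width"])
for t in ["wrench","wrench_tail","barrel_seat","barrel_mark","post"]:
    print(t,[(round(o["confidence"],2),np.round(w(d,o["point"]),4).tolist()) for o in spotter.place_of(d,t)[:2]])
z=P[...,2]; c=np.array([.507,.107]); rr=np.hypot(P[...,0]-c[0],P[...,1]-c[1])
m=(rr<.03)&(z>.092)&(z<.104)
print("head z",np.percentile(z[m],[10,50,90])); 
u=P[...,:2]-c; a=np.radians(81.2); e=u@[np.cos(a),np.sin(a)]
m=(e<-.025)&(e>-.09)&(rr<.1)&(z>.092)&(z<.11)&(abs(u@[np.sin(a),-np.cos(a)])<.011); print("tail z",np.percentile(z[m],[10,50,90]),m.sum())
save(d,"wr5.png",(100,40,412,300),2.5)
a2=np.radians(81.2-90+0)
for yaw in (81.2-90+35-90,): pass
plan([(.507,.107,.145,81.2),(.507,.107,.145,81.2+120)])
E
```

```text
[0.5000395  0.06194948 0.17372112] [-1.79979354e+02 -5.51759750e-02  8.12366098e+01] [-22.8  23.4  12.6 123.5  -9.   34.  -12.4] 0.06721851022235181
wrench []
wrench_tail [(0.98, [0.4922, 0.029, 0.094]), (0.18, [0.6634, -0.0642, 0.0047])]
barrel_seat [(0.83, [0.5069, 0.1079, 0.0858]), (0.5, [0.4976, -0.1683, -0.0004])]
barrel_mark [(0.57, [0.5275, 0.1001, 0.089]), (0.24, [0.6613, -0.0672, 0.003])]
post [(0.76, [0.4771, 0.037, 0.0344])]
head z [0.09653219 0.09865433 0.10218653]
tail z [0.10167263 0.10255155 0.10334637] 1190
xyz [45.9  0.6 27.8] rot [-0.14  0.    0.02]
xyz [0. 0. 0.] rot [  -0.    0. -120.]
```

View pics/wr5.png

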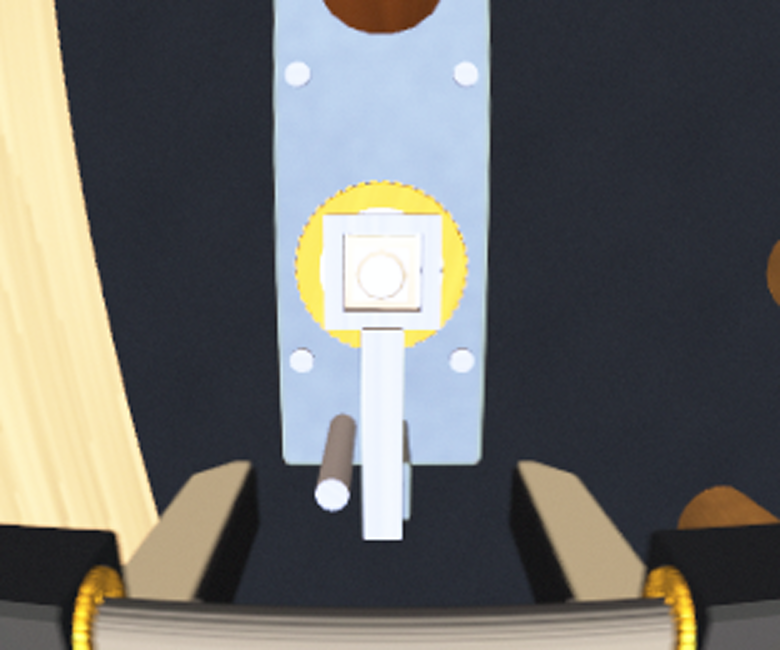

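Seated: head top at 0.0987 (expected 0.099), and the tail top is level at 0.1026. In the crop the post at (332,495) is beside the tail at (382,490), on its +x side. Now the ring, jaws starting at +45° in the former's frame.

Call:
{"name": "play_rows", "arguments": {"steps": [{"claw": -1,"x": 10,"y": 0,"z": 0,"rx": 0,"ry": 0,"rz": -8},{"claw": -1,"x": 20,"y": 0,"z": 0,"rx": 0,"ry": 0,"rz": -16},{"claw": -1,"x": 30,"y": 0,"z": 0,"rx": 0,"ry": 0,"rz": -24},{"claw": -1,"x": 40,"y": 0,"z": 0,"rx": 0,"ry": 0,"rz": -32},{"claw": -1,"x": 45.9,"y": 0,"z": 0,"rx": 0,"ry": 0,"rz": -40}]}}

```text
clock: 19.8
tool_pos: [0.5064, 0.1079, 0.1723]
tool_rot: [-179.9, -0.1, 121.6]
force: [-0.5, -0.4, 0.9]
width: 0.0929
```

```bash
python3 - <<'E'
from h import *
s=readout.get_state(); print(s["tool_pos"],s["tool_rot"],np.round(s["qpos"],1),s["width"])
plan([(.5068,.107,.12,124),(.5068,.107,.056,124)])
E
```

```text
[0.5063905  0.10785891 0.17231515] [-1.79862279e+02 -1.12395545e-01  1.21588668e+02] [-18.9  24.    0.8 121.2  -0.7  35.   14.1] 0.09288462547815261
xyz [-1.   0.  52.3] rot [-0.14 -0.12 -2.41]
xyz [ 0. -0. 64.] rot [0. 0. 0.]
```

Call:
{"name": "play_rows", "arguments": {"steps": [{"claw": -1,"x": -1,"y": 0,"z": 10,"rx": -0.1,"ry": -0.1,"rz": -2.4},{"claw": -1,"x": -1,"y": 0,"z": 25,"rx": -0.1,"ry": -0.1,"rz": -2.4},{"claw": -1,"x": -1,"y": 0,"z": 40,"rx": -0.1,"ry": -0.1,"rz": -2.4},{"claw": -1,"x": -1,"y": 0,"z": 50,"rx": -0.1,"ry": -0.1,"rz": -2.4},{"claw": -1,"x": -1,"y": 0,"z": 52,"rx": -0.1,"ry": -0.1,"rz": -2.4}]}}

```text
clock: 20.3
tool_pos: [0.5061, 0.1068, 0.119]
tool_rot: [-179.8, -0.1, 124.0]
force: [-0.6, 0.4, 0.2]
width: 0.0932
```

Call:
{"name": "play_rows", "arguments": {"steps": [{"claw": -1,"x": 0,"y": 0,"z": 15,"rx": 0,"ry": 0,"rz": 0},{"claw": -1,"x": 0,"y": 0,"z": 30,"rx": 0,"ry": 0,"rz": 0},{"claw": -1,"x": 0,"y": 0,"z": 45,"rx": 0,"ry": 0,"rz": 0},{"claw": -1,"x": 0,"y": 0,"z": 58,"rx": 0,"ry": 0,"rz": 0},{"claw": -1,"x": 0,"y": 0,"z": 63,"rx": 0,"ry": 0,"rz": 0}]}}

```text
clock: 20.8
tool_pos: [0.5057, 0.1068, 0.0553]
tool_rot: [-179.8, -0.1, 124.0]
force: [0.2, 0.6, -0.9]
width: 0.0931
```

```bash
python3 - <<'E'
from h import *
s=readout.get_state(); print(s["tool_pos"],s["tool_rot"],np.round(s["qpos"],1),s["width"],s["force"],s["torque"])
plan([(.5068,.107,.056,124)])
E
```

```text
[0.50570147 0.10677487 0.05526311] [-1.79782540e+02 -7.35410067e-02  1.23992936e+02] [-1.81e+01  3.51e+01 -1.00e-01  1.26e+02  1.00e-01  1.91e+01  1.57e+01] 0.09312541056040706 [ 0.24550243  0.64949174 -0.85127339] [-0.09601842  0.02723867 -0.01371045]
xyz [-0.4  1.  -0.7] rot [-0.22 -0.07 -0.01]
```

Call:
{"name": "play_rows", "arguments": {"steps": [{"claw": 1,"x": -0.4,"y": 1,"z": 0,"rx": -0.2,"ry": 0,"rz": 0},{"claw": 1,"x": -0.4,"y": 1,"z": 0,"rx": -0.2,"ry": 0,"rz": 0},{"claw": 1,"x": -0.4,"y": 1,"z": 0,"rx": -0.2,"ry": 0,"rz": 0},{"claw": 1,"x": -0.4,"y": 1,"z": 0,"rx": -0.2,"ry": 0,"rz": 0},{"claw": 1,"x": -0.4,"y": 1,"z": 0,"rx": -0.2,"ry": 0,"rz": 0}]}}

```text
clock: 21.3
tool_pos: [0.5064, 0.1067, 0.0557]
tool_rot: [-180.0, -0.1, 124.0]
force: [0.5, 1.2, 3.6]
width: 0.0594
```

Call:
{"name": "play_rows", "arguments": {"steps": [{"claw": 1,"x": 0,"y": 0,"z": 0,"rx": 0,"ry": 0,"rz": 0},{"claw": 1,"x": 0,"y": 0,"z": 0,"rx": 0,"ry": 0,"rz": 0},{"claw": 1,"x": 0,"y": 0,"z": 0,"rx": 0,"ry": 0,"rz": 0},{"claw": 1,"x": 0,"y": 0,"z": 0,"rx": 0,"ry": 0,"rz": 0},{"claw": 1,"x": 0,"y": 0,"z": 0,"rx": 0,"ry": 0,"rz": 0}]}}

```text
clock: 21.8
tool_pos: [0.5064, 0.1067, 0.0557]
tool_rot: [-180.0, -0.1, 124.0]
force: [-0.0, 0.3, 0.1]
width: 0.0593
```

```bash
cat > st.py <<'E'
from h import *
s=readout.get_state(); print("t",s["clock"],np.round(s["tool_pos"],4),np.round(s["tool_rot"],2),"w",round(float(s["width"]),4),"F",np.round(s["force"],1),"M",np.round(s["torque"],2),"q",np.round(s["qpos"],1),"e7",round(float(s["effort"][6]),2))
E
python3 st.py
```

```text
t 21.8 [0.5064 0.1067 0.0557] [-1.7995e+02 -7.0000e-02  1.2399e+02] w 0.0593 F [-0.   0.3  0.1] M [-0.17  0.14  0.01] q [-1.80e+01  3.50e+01 -2.00e-01  1.26e+02  1.00e-01  1.90e+01  1.57e+01] e7 -0.03
```

Call:
{"name": "play_rows", "arguments": {"steps": [{"claw": 1,"x": 0,"y": 0,"z": 0,"rx": 0,"ry": 0,"rz": 2},{"claw": 1,"x": 0,"y": 0,"z": 0,"rx": 0,"ry": 0,"rz": 4},{"claw": 1,"x": 0,"y": 0,"z": 0,"rx": 0,"ry": 0,"rz": 7},{"claw": 1,"x": 0,"y": 0,"z": 0,"rx": 0,"ry": 0,"rz": 10},{"claw": 1,"x": 0,"y": 0,"z": 0,"rx": 0,"ry": 0,"rz": 13}]}}

```text
clock: 22.3
tool_pos: [0.5065, 0.1067, 0.0557]
tool_rot: [-179.9, -0.0, 110.8]
force: [0.5, -0.9, 0.2]
width: 0.0594
```

```bash
python3 st.py
```

```text
t 22.3 [0.5065 0.1067 0.0557] [-1.7995e+02 -5.0000e-02  1.1081e+02] w 0.0594 F [ 0.5 -0.9  0.2] M [-0.18  0.11  0.38] q [-20.1  35.1   2.9 126.2  -5.2  18.9   8. ] e7 0.14
```

Call:
{"name": "play_rows", "arguments": {"steps": [{"claw": 1,"x": 0,"y": 0,"z": 0,"rx": 0,"ry": 0,"rz": 4},{"claw": 1,"x": 0,"y": 0,"z": 0,"rx": 0,"ry": 0,"rz": 8},{"claw": 1,"x": 0,"y": 0,"z": 0,"rx": 0,"ry": 0,"rz": 13},{"claw": 1,"x": 0,"y": 0,"z": 0,"rx": 0,"ry": 0,"rz": 18},{"claw": 1,"x": 0,"y": 0,"z": 0,"rx": 0,"ry": 0,"rz": 22}]}}

```text
clock: 22.8
tool_pos: [0.5065, 0.1067, 0.0557]
tool_rot: [-179.9, -0.0, 88.6]
force: [0.0, -1.0, -0.5]
width: 0.0593
```

```bash
python3 st.py
```

```text
t 22.8 [0.5065 0.1067 0.0557] [-1.7994e+02 -1.0000e-02  8.8550e+01] w 0.0593 F [ 0.  -1.  -0.5] M [-0.26  0.14  0.35] q [-23.6  35.4   8.  126.4 -14.3  19.1  -5.1] e7 0.18
```

Call:
{"name": "play_rows", "arguments": {"steps": [{"claw": 1,"x": 0,"y": 0,"z": 0,"rx": 0,"ry": 0,"rz": 0.8},{"claw": 1,"x": 0,"y": 0,"z": 0,"rx": 0,"ry": 0,"rz": 1.6},{"claw": 1,"x": 0,"y": 0,"z": 0,"rx": 0,"ry": 0,"rz": 2.4},{"claw": 1,"x": 0,"y": 0,"z": 0,"rx": 0,"ry": 0,"rz": 3.2},{"claw": 1,"x": 0,"y": 0,"z": 0,"rx": 0,"ry": 0,"rz": 4}]}}

```text
clock: 23.3
tool_pos: [0.5065, 0.1067, 0.0557]
tool_rot: [-179.9, -0.0, 84.5]
force: [0.5, 1.1, 1.0]
width: 0.0593
```

```bash
python3 st.py
```

```text
t 23.3 [0.5065 0.1067 0.0557] [-1.7994e+02 -1.0000e-02  8.4510e+01] w 0.0593 F [0.5 1.1 1. ] M [-0.21  0.16  0.37] q [-24.3  35.5   8.9 126.4 -15.9  19.2  -7.4] e7 -0.21
```

Call:
{"name": "play_rows", "arguments": {"steps": [{"claw": 1,"x": 0,"y": 0,"z": 0,"rx": 0,"ry": 0,"rz": 0.8},{"claw": 1,"x": 0,"y": 0,"z": 0,"rx": 0,"ry": 0,"rz": 1.6},{"claw": 1,"x": 0,"y": 0,"z": 0,"rx": 0,"ry": 0,"rz": 2.4},{"claw": 1,"x": 0,"y": 0,"z": 0,"rx": 0,"ry": 0,"rz": 3.2},{"claw": 1,"x": 0,"y": 0,"z": 0,"rx": 0,"ry": 0,"rz": 4}]}}

```text
clock: 23.8
tool_pos: [0.5065, 0.1067, 0.0557]
tool_rot: [-179.9, -0.0, 80.4]
force: [-0.7, -0.9, 0.2]
width: 0.0592
```

```bash
python3 st.py
```

```text
t 23.8 [0.5065 0.1067 0.0557] [-1.7994e+02 -1.0000e-02  8.0450e+01] w 0.0592 F [-0.7 -0.9  0.2] M [-0.25  0.11  0.36] q [-24.9  35.5   9.8 126.5 -17.6  19.3  -9.8] e7 -0.22
```

Call:
{"name": "play_rows", "arguments": {"steps": [{"claw": 1,"x": 0,"y": 0,"z": 0,"rx": 0,"ry": 0,"rz": 0.8},{"claw": 1,"x": 0,"y": 0,"z": 0,"rx": 0,"ry": 0,"rz": 1.6},{"claw": 1,"x": 0,"y": 0,"z": 0,"rx": 0,"ry": 0,"rz": 2.4},{"claw": 1,"x": 0,"y": 0,"z": 0,"rx": 0,"ry": 0,"rz": 3.2},{"claw": 1,"x": 0,"y": 0,"z": 0,"rx": 0,"ry": 0,"rz": 4}]}}

```text
clock: 24.3
tool_pos: [0.5066, 0.1067, 0.0557]
tool_rot: [-179.9, -0.0, 76.4]
force: [0.8, -0.1, 0.3]
width: 0.0595
```

```bash
python3 st.py
```

```text
t 24.3 [0.5066 0.1067 0.0557] [-1.7994e+02 -1.0000e-02  7.6380e+01] w 0.0595 F [ 0.8 -0.1  0.3] M [-0.22  0.13  0.31] q [-25.5  35.6  10.8 126.5 -19.2  19.4 -12.2] e7 -0.22
```

Call:
{"name": "play_rows", "arguments": {"steps": [{"claw": 1,"x": 0,"y": 0,"z": 0,"rx": 0,"ry": 0,"rz": 0.8},{"claw": 1,"x": 0,"y": 0,"z": 0,"rx": 0,"ry": 0,"rz": 1.6},{"claw": 1,"x": 0,"y": 0,"z": 0,"rx": 0,"ry": 0,"rz": 2.4},{"claw": 1,"x": 0,"y": 0,"z": 0,"rx": 0,"ry": 0,"rz": 3.2},{"claw": 1,"x": 0,"y": 0,"z": 0,"rx": 0,"ry": 0,"rz": 4}]}}

```text
clock: 24.8
tool_pos: [0.5066, 0.1067, 0.0557]
tool_rot: [-179.9, -0.0, 72.3]
force: [-0.4, -0.1, 0.1]
width: 0.0594
```

```bash
python3 st.py
```

```text
t 24.8 [0.5066 0.1067 0.0557] [-179.94   -0.     72.31] w 0.0594 F [-0.4 -0.1  0.1] M [-0.21  0.14  0.42] q [-26.2  35.7  11.7 126.5 -20.8  19.5 -14.6] e7 -0.22
```

Call:
{"name": "play_rows", "arguments": {"steps": [{"claw": 1,"x": 0,"y": 0,"z": 0,"rx": 0,"ry": 0,"rz": 0.8},{"claw": 1,"x": 0,"y": 0,"z": 0,"rx": 0,"ry": 0,"rz": 1.6},{"claw": 1,"x": 0,"y": 0,"z": 0,"rx": 0,"ry": 0,"rz": 2.4},{"claw": 1,"x": 0,"y": 0,"z": 0,"rx": 0,"ry": 0,"rz": 3.2},{"claw": 1,"x": 0,"y": 0,"z": 0,"rx": 0,"ry": 0,"rz": 4}]}}

```text
clock: 25.3
tool_pos: [0.5065, 0.1067, 0.0557]
tool_rot: [-179.9, 0.0, 68.2]
force: [-0.1, -0.5, -0.4]
width: 0.0595
```

```bash
python3 st.py
```

```text
t 25.3 [0.5065 0.1067 0.0557] [-179.94    0.     68.24] w 0.0595 F [-0.1 -0.5 -0.4] M [-0.2   0.12  0.35] q [-26.8  35.8  12.7 126.6 -22.5  19.7 -17. ] e7 -0.22
```

Call:
{"name": "play_rows", "arguments": {"steps": [{"claw": 1,"x": 0,"y": 0,"z": 0,"rx": 0,"ry": 0,"rz": 0.8},{"claw": 1,"x": 0,"y": 0,"z": 0,"rx": 0,"ry": 0,"rz": 1.6},{"claw": 1,"x": 0,"y": 0,"z": 0,"rx": 0,"ry": 0,"rz": 2.4},{"claw": 1,"x": 0,"y": 0,"z": 0,"rx": 0,"ry": 0,"rz": 3.2},{"claw": 1,"x": 0,"y": 0,"z": 0,"rx": 0,"ry": 0,"rz": 4}]}}

```text
clock: 25.8
tool_pos: [0.5066, 0.1067, 0.0557]
tool_rot: [-179.9, 0.0, 64.2]
force: [-1.3, -1.1, -0.5]
width: 0.0597
```

```bash
python3 st.py
```

```text
t 25.8 [0.5066 0.1067 0.0557] [-1.7994e+02  1.0000e-02  6.4180e+01] w 0.0597 F [-1.3 -1.1 -0.5] M [-0.2   0.1   0.36] q [-27.5  35.9  13.6 126.6 -24.1  19.9 -19.4] e7 -0.22
```

Call:
{"name": "play_rows", "arguments": {"steps": [{"claw": 1,"x": 0,"y": 0,"z": 0,"rx": 0,"ry": 0,"rz": 0.8},{"claw": 1,"x": 0,"y": 0,"z": 0,"rx": 0,"ry": 0,"rz": 1.6},{"claw": 1,"x": 0,"y": 0,"z": 0,"rx": 0,"ry": 0,"rz": 2.4},{"claw": 1,"x": 0,"y": 0,"z": 0,"rx": 0,"ry": 0,"rz": 3.2},{"claw": 1,"x": 0,"y": 0,"z": 0,"rx": 0,"ry": 0,"rz": 4}]}}

```text
clock: 26.3
tool_pos: [0.5066, 0.1067, 0.0557]
tool_rot: [-179.9, 0.0, 60.1]
force: [-0.3, -0.7, 0.2]
width: 0.0596
```

```bash
python3 st.py
```

```text
t 26.3 [0.5066 0.1067 0.0557] [-1.7995e+02  1.0000e-02  6.0110e+01] w 0.0596 F [-0.3 -0.7  0.2] M [-0.22  0.18  0.37] q [-28.1  36.   14.6 126.7 -25.7  20.1 -21.8] e7 -0.22
```

Call:
{"name": "play_rows", "arguments": {"steps": [{"claw": 1,"x": 0,"y": 0,"z": 0,"rx": 0,"ry": 0,"rz": 0.8},{"claw": 1,"x": 0,"y": 0,"z": 0,"rx": 0,"ry": 0,"rz": 1.6},{"claw": 1,"x": 0,"y": 0,"z": 0,"rx": 0,"ry": 0,"rz": 2.4},{"claw": 1,"x": 0,"y": 0,"z": 0,"rx": 0,"ry": 0,"rz": 3.2},{"claw": 1,"x": 0,"y": 0,"z": 0,"rx": 0,"ry": 0,"rz": 4}]}}

```text
clock: 26.8
tool_pos: [0.5066, 0.1067, 0.0557]
tool_rot: [-180.0, 0.0, 56.1]
force: [0.5, -2.2, 0.7]
width: 0.0592
```

```bash
python3 st.py
```

```text
t 26.8 [0.5066 0.1067 0.0557] [-1.7995e+02  2.0000e-02  5.6120e+01] w 0.0592 F [ 0.5 -2.2  0.7] M [-0.39  0.08  1.12] q [-28.8  36.2  15.6 126.7 -27.2  20.3 -24.2] e7 -0.98
```

The stop has been reached at 1.12 N m. I'll hold there.

Call:
{"name": "play_rows", "arguments": {"steps": [{"claw": 1,"x": 0,"y": 0,"z": 0,"rx": 0,"ry": 0,"rz": 0},{"claw": 1,"x": 0,"y": 0,"z": 0,"rx": 0,"ry": 0,"rz": 0},{"claw": 1,"x": 0,"y": 0,"z": 0,"rx": 0,"ry": 0,"rz": 0},{"claw": 1,"x": 0,"y": 0,"z": 0,"rx": 0,"ry": 0,"rz": 0},{"claw": 1,"x": 0,"y": 0,"z": 0,"rx": 0,"ry": 0,"rz": 0}]}}

```text
clock: 27.3
tool_pos: [0.5066, 0.1066, 0.0557]
tool_rot: [-180.0, 0.0, 56.1]
force: [1.1, -1.3, -0.1]
width: 0.0594
```

```bash
python3 st.py
```

```text
t 27.3 [0.5066 0.1066 0.0557] [-1.7995e+02  2.0000e-02  5.6120e+01] w 0.0594 F [ 1.1 -1.3 -0.1] M [-0.38  0.17  0.98] q [-28.8  36.2  15.6 126.7 -27.2  20.3 -24.2] e7 -1.01
```

Steady at about 1.0 N m. Now release, rise clear and check.

Call:
{"name": "play_rows", "arguments": {"steps": [{"claw": -1,"x": 0,"y": 0,"z": 0,"rx": 0,"ry": 0,"rz": 0},{"claw": -1,"x": 0,"y": 0,"z": 0,"rx": 0,"ry": 0,"rz": 0},{"claw": -1,"x": 0,"y": 0,"z": 0,"rx": 0,"ry": 0,"rz": 0},{"claw": -1,"x": 0,"y": 0,"z": 0,"rx": 0,"ry": 0,"rz": 0},{"claw": -1,"x": 0,"y": 0,"z": 0,"rx": 0,"ry": 0,"rz": 0}]}}

```text
clock: 27.8
tool_pos: [0.5067, 0.1067, 0.0557]
tool_rot: [-180.0, 0.0, 56.1]
force: [0.7, -0.6, -0.4]
width: 0.0917
```

Call:
{"name": "play_rows", "arguments": {"steps": [{"claw": -1,"x": 0,"y": 0,"z": -20,"rx": 0,"ry": 0,"rz": 0},{"claw": -1,"x": 0,"y": 0,"z": -50,"rx": 0,"ry": 0,"rz": 0},{"claw": -1,"x": 0,"y": 0,"z": -80,"rx": 0,"ry": 0,"rz": 0},{"claw": -1,"x": 0,"y": 0,"z": -115,"rx": 0,"ry": 0,"rz": 0},{"claw": -1,"x": 0,"y": 0,"z": -120,"rx": 0,"ry": 0,"rz": 0}]}}

```text
clock: 28.3
tool_pos: [0.5082, 0.1068, 0.1789]
tool_rot: [179.9, -0.2, 56.1]
force: [1.0, -0.3, -1.2]
width: 0.093
```

Call:
{"name": "play_rows", "arguments": {"steps": [{"claw": -1,"x": -20,"y": 0,"z": 0,"rx": 0,"ry": 0,"rz": -5},{"claw": -1,"x": -40,"y": 0,"z": 0,"rx": 0,"ry": 0,"rz": -10},{"claw": -1,"x": -60,"y": 0,"z": -10,"rx": 0,"ry": 0,"rz": -15},{"claw": -1,"x": -60,"y": 0,"z": -10,"rx": 0,"ry": 0,"rz": -15},{"claw": -1,"x": -60,"y": 0,"z": -10,"rx": 0,"ry": 0,"rz": -15}]}}

```text
clock: 28.8
tool_pos: [0.4749, 0.0571, 0.1886]
tool_rot: [179.8, -0.2, 70.9]
force: [0.4, -0.3, -0.0]
width: 0.0928
```

```bash
python3 st.py; python3 - <<'E'
from h import *
d=grab_frame("wrist"); P=cloud(d,True)
for t in ["wrench","wrench_tail","barrel_seat","barrel_mark","post"]:
    print(t,[(round(o["confidence"],2),np.round(w(d,o["point"]),4).tolist()) for o in spotter.place_of(d,t)[:2]])
z=P[...,2]; c=np.array([.507,.107]); rr=np.hypot(P[...,0]-c[0],P[...,1]-c[1])
m=(rr<.03)&(z>.092)&(z<.104); print("head z",np.percentile(z[m],[10,50,90]))
save(d,"wr6.png",(100,40,412,300),2.5)
E
```

```text
t 28.8 [0.4749 0.0571 0.1886] [179.82  -0.22  70.93] w 0.0928 F [ 0.4 -0.3 -0. ] M [-0.1   0.11  0.03] q [-30.7  21.2  23.  126.3 -14.6  34.7 -16.2] e7 0.18
wrench [(0.87, [0.5069, 0.1046, 0.0837])]
wrench_tail [(0.9, [0.4883, 0.0316, 0.0954]), (0.66, [0.4946, -0.1696, 0.0017])]
barrel_seat [(0.9, [0.5084, 0.1059, 0.0853])]
barrel_mark [(0.85, [0.5238, 0.1008, 0.0857])]
post [(0.61, [0.4777, 0.0353, 0.0357])]
head z [0.0969127  0.09870156 0.10214747]
```

View pics/wr6.png

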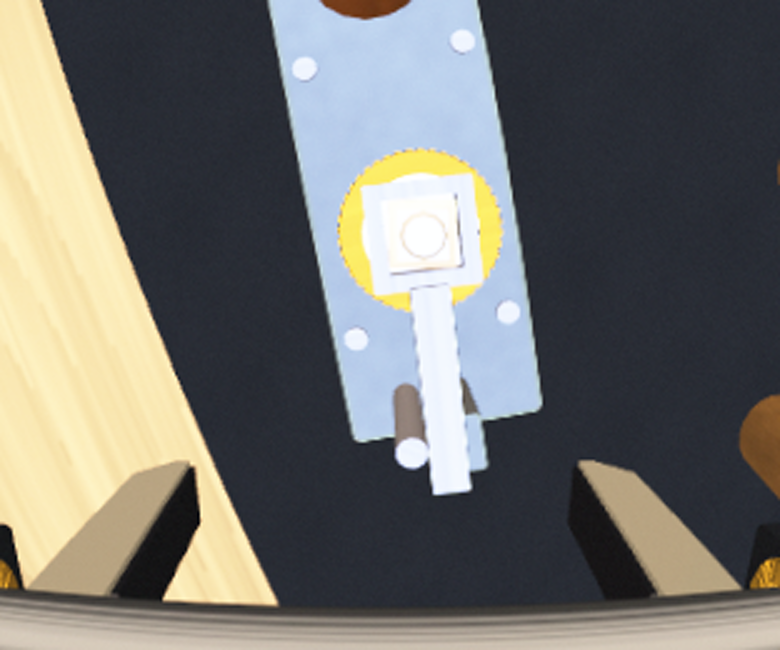

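The picture shows the wrench head level on the square at (424,235), with the tail at (440,440) resting against the post at (412,452). The gripper is clear. I'm handing in.

```bash
python3 -c "
from h import *
print(ticket.finish_job())"
```

```text
the job is handed in; nothing more can be done
None
```

The lock ring is turned home and nipped up, the steel wrench is still sitting on the barrel's square, and the job is handed in at about 29 s of the 72 s. No verdict was reported.

- **Wrench:** I picked up the grey steel wrench, not the black or turquoise look-alikes. The last joint could not make the half turn in one go, so I set it down once on the mat and regripped. It then dropped onto the square without jamming. After tightening, its head top measured 0.0987 m against 0.099 m expected, and its tail lies against the post.
- **Ring:** I turned the grip about 68° clockwise against a steady drag of about 0.36 N m. Torque then rose to 1.12 N m at the hard stop and held at about 1.0 N m for half a second. Over the 75 mm arm, that is roughly 13–15 N on the post, between the 8 N needed and the 24 N limit.
- **Barrel:** In the last look the mark sat about 4 mm from its earlier position (limit 4.8 mm). That is only the network's reading, good to about 4 mm. Allowing for the shift in its own reading of the barrel centre, the turn looks like only a few degrees, which fits the wrench's play.
- **Not checked:** I could not read the ring angle directly, so "home" rests on the torque rise. I did not measure the bystanders again at the end, but I saw no sign that anything was touched.

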